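Clip the inspection torch onto its eye

ROBOT

A 6-joint arm with a two-finger parallel gripper is mounted at the origin on the work surface. World frame = base frame: x ahead of the robot, y to its left, z up, the work surface at z = 0. Lengths are in m, angles in rad, forces in N, time in s.
With the tool pointing down it reaches from about 0.35 to 0.775 m from the base axis. Payload 5.5 kg.
Tool frame: the origin (TCP) lies between the finger pads; the fingertips stand 11 mm ahead of it and the grasp point (between the pads) lies 8 mm behind it (tips_ahead is the distance from the TCP to the fingertips, in m); z points along the fingers, y is the line along which they close (so a half turn about z gives the same grasp; the last joint's range is limited). The gripper opens to 85 mm and grips with 20 to 120 N. Pads are 22 mm wide; open, the fingers measure 114 mm over their backs; the gripper's body (76 mm by 85 mm) begins 54 mm behind the grasp point. The pads swing forward as they close: fully open they stand 13 mm farther back than shut.
Start: joints at [-1.379, 0.313, 0.046, 1.304, 0, 1.431], TCP at [0.187, -0.544, 0.202] pointing down, gripper open.
Joint ranges: [-2.76, 2.76], [-0.86, 1.69], [-1.03, 1.26], [-2.2, 2.34], [-1.47, 1.5], [-3.14, 3.14]. Speed limits (rad/s): [2.57, 2.57, 3.14, 3.14, 3.14, 3.14].

INTERFACE

Orientations are given as a unit quaternion [w, x, y, z].
In Python, from workcell import * gives the robot as it stands. The module is installed in compiled form; this text tells all that it offers.
- The arm moves only by the tool jog_arm, never from a script. Its argument "moves" is a list of rows, each an object with "fingers": the closure, from 0 (fully open) to 1 (shut); "slide": the shift along the tool's x, y, z in mm, a list of three; "angular": the turn, a rotation vector about the tool's x, y, z in degrees, a list of three. A call has 1 to 10 rows; each row is the pose to reach, as a shift and turn from the pose commanded when the call began, along the tool's axes at that moment; what a row does not reach only later rows make up. A row lasts 1/12 s, in which the tool goes at most 41.7 mm and 7.16 degrees, less where a joint would pass 70% of its speed; a pose out of reach is approached as far as the arm can. A call with a gripper value outside its range is refused whole. The fingers move at their own pace and stop on an object; "squeeze" is the grip in N (left out, the last holds). Time passes only in rows, so rows that repeat a pose let the fingers close. It gives the time, the measured TCP pose, the force, the opening and the grip force at its end, in the units of the state.
- get_state(): the state, without advancing time (a new reading comes with each control period).
- read_camera(name): name is "scene" or "top" or "wrist"; returns a dict with "color" (400x640x3 uint8, red, green, blue), "fovy" (degrees; the focal length in pixels is half the picture's height over the tangent of half this angle, whatever the lens; pixels are square), "cx", "cy" (the principal point, pixels), "world_from_camera" (4x4, takes a point from camera to world coordinates); the wrist camera has in their place "tool_from_camera" (4x4, takes a point from camera to tool coordinates, whose origin is the TCP and whose axes are the flange's). Camera axes: x right, y down, z forward; pixel columns grow to the right and rows downward; lengths in m; the calibration is good to about 2 mm. A picture is of the moment at which its call begins: read the wrist's pose just before it. There is no depth.
- hand_in(): hands the job in; it is judged then, once.
Trained networks look in a picture, given as the dict that the camera call returned (one of the last four; its "shot" number tells which), for a name from the list of things; names that differ only in an ending like _2 or _b are one class to them, and where a whole thing is asked for, a point or a joint stands for the part that bears it (a point fixed in the world has none). Each returns a list of dicts, best first, with "p" (0 to 1); they miss things now and then, are a little off and sometimes report something else, mostly with a low value. They report only what shows in the picture. A call takes as long as a camera call. They do not tell look-alikes from the thing itself.
- look_for(target, picture): "point" ([column, row] in pixels, amid what is visible of it).
- tip_of(target, picture): "point" ([column, row] in pixels: a listed point, or the origin of a listed thing).
The state is a dict: "clock": time; "joint_pos": joint angles; "qvel": joint speeds; "tau": joint torques, N m; "tcp_pos": TCP position; "orientation": TCP orientation; "wrist_force": force on the tool from outside, world axes, zero at the start; "ft_torque": the same for the moment, N m; "finger_gap": finger opening in m; "grip_force": force on a finger pad.
Only numpy, scipy, OpenCV 4.12 (cv2) and the standard library are available. Lean on these libraries where they do the work, as an engineer would, in place of code of your own. Each camera call takes 0.05 s, during which the arm holds its last target. There are 200 camera calls.

TASK

At the jade counter, lift the inspection torch out of its charging dock by the orange lug and clip its snap hook onto the red eye of the stand: press the brass gate open against the eye's front bar, then lower the torch until the eye carries its weight before you let go, so that it hangs upright with the gate snapped shut. Be gentle with the eye (its height on the post is not known exactly, so feel for it; never load it hard or let the torch drop onto it), and leave the stones and tools on the counter where they lie.

Things in the scene. Friction and masses are not known exactly. Their poses are not given: they have to be found in the camera images.
- lug (a point): Centre of the torch's orange grip lug: 34 mm long (x), 12 mm thick (y; grip across this), 30 mm high. Axes: z up along the torch, x from the lug towards the hook's gate. The underside of the torch is 128 mm below this point, its axis 36 mm ahead (+x).
- torch: Black torch, head 38 mm wide, 162 mm high with its hook, 110 to 200 g, stood on its head in the dock. Origin on its axis at the underside; x towards the gate. Centre of mass near the axis. On the tail is a snap hook of 8 mm round bar in the x-z plane: inside, the spine's face is 12 mm behind the axis and the nose's 12 mm ahead, nose's lower end 134 mm up.
- gate_mid (a point): Middle of the shut brass gate's outer (+x) face, 19.5 mm ahead of the torch's axis, 120 mm above its underside, 8 mm below and 55.5 mm ahead of the lug's centre; axes as the torch. A bar pushed in level with this point or up to 8 mm higher opens the gate with about 3 to 8 N; lower needs more, higher meets the nose.
- seat (a point): Where the centre of a 6 mm bar sits when the torch hangs on it, under the peak of the hook's crown, on the axis: 36 mm ahead (+x) of the lug's centre and 21.7 mm above it. A bar pressed in through the gate until on the torch's axis slides up to here past the gate's tip (133 mm above the underside) as the torch is lowered.
- gate (a joint): Angle of the brass gate, rad: 0 shut, grows as it is pressed inward (-x) about its hinge at its foot, at most 1.15; a spring (about 0.06 N m shut, plus 0.08 N m per rad) shuts it.
- dock: Black charging dock, a fixed round block 80 mm across, 20 mm high, with a well 43 mm wide and 12 mm deep in which the torch stands upright. Origin at the centre of its underside.
- stand: Fixed stand: 16 mm post 95 mm ahead (+x) of the origin, 260 mm high; a red sleeve clamped on it carries the eye, a level loop of 6 mm red steel rod reaching to -x. The eye's front bar runs along y right above this origin; side rods 44 mm apart, opening 70 mm long. Origin on the table under the front bar's middle. Bring the hook from -x, torch x along stand x.
- eye_mid (a point): Nominal middle of the eye's front bar, 235 mm above the table, axes as the stand. The sleeve is clamped anywhere from 16 mm below to 16 mm above, so the bar's true height is not measured; horizontally the point is right. The bar is rigid: a fingertip lowered onto it finds its top, 3 mm above its centre.
- bangle: Green jade bangle lying flat, 76 mm across, 10 mm high; bystander. Origin at its underside centre.
- carving: Dark green jade carving, 44 mm across, 52 mm high; bystander. Origin at its underside centre.
- lavender: Lavender jade slab 55 x 36 x 14 mm; bystander. Origin at its underside centre.
- jar: Glass jar with a black cap, 48 mm across, 60 mm high; bystander. Origin at its underside centre.
- loupe: Folding loupe, 34 mm round with a 48 mm steel cover, 14 mm high; bystander. Origin under the lens.
There are look-alikes about, which are no part of the job. What is shaped like the dock but purple or turquoise is not meant.

How it is judged:
On the way, in this order (a step that is already met when the one before it is completed fails the run):
1. the torch is lifted clear of the dock (z of torch in the frame of dock above 0.04 m), for 0.1 s.
2. the gate is pressed open by the eye (value of joint gate above 0.35 rad and contact force between torch and stand above 0.5 N and horizontal distance between seat and eye_mid below 0.035 m), for 0.05 s.
3. the bar is in the hook's crown and the eye carries weight, gate shut, the torch still held (value of joint gate below 0.1 rad and contact force between torch and stand above 0.6 N and x of seat in the frame of stand between -0.01 and 0.01 m and y of seat in the frame of stand between -0.02 and 0.02 m and z of seat in the frame of stand between 0.214 and 0.256 m and contact force between torch and the fingers above 1 N), for 0.1 s.
At the end, for the whole second after the job is handed in: The torch hangs at rest on the eye's front bar: the seat point within 10 mm of the bar's line (stand x), within 20 mm of its middle along it (stand y) and 214 to 256 mm above the table, gate shut (under 0.1 rad), weight on the eye, torch within 0.26 rad of upright, slower than 60 mm/s (x of seat in the frame of stand between -0.01 and 0.01 m and y of seat in the frame of stand between -0.02 and 0.02 m and z of seat in the frame of stand between 0.214 and 0.256 m and value of joint gate below 0.1 rad and contact force between torch and stand above 0.4 N and angle between torch's own z axis and vertical below 0.26 rad and linear speed of torch below 0.06 m/s); the robot touches nothing.
It fails at once if the stand or its eye is loaded with more than 20 N (contact force between stand and anything else above 20 N).
It fails at once if a bystander (bangle, carving, lavender slab, jar or loupe) is moved by more than 20 mm (distance of any of bangle, carving, lavender, jar, loupe from where it was at the start of the episode above 0.02 m).
It also fails if it takes over 59 s, if anything falls off the work surface, if the arm or the gripper's body presses on something with over 40 N, if the wrist force passes 120 N, or if a joint passes its speed limit or range.

## Working session

There is one attempt and no reset: what is moved stays moved. The work goes in short steps, Python scripts to look and compute and a tool call to move; the robot and the scene stay as the last step left them, time stands still between calls to the robot, and variables do not carry over. Pictures are saved under pics/ and viewed, at most 10 in all, crops included, and the job is handed in when it is done.

Besides the shell and the picture viewer there is one more tool, called after "Request:" by a JSON object that holds its "method" and its "body", one argument or row to a line. jog_arm: Moves the arm, as the interface text tells. Its arguments: {"type":"object","properties":{"moves":{"type":"array","items":{"type":"object","properties":{"fingers":{"type":"number"},"slide":{"type":"array","items":{"type":"number"}},"angular":{"type":"array","items":{"type":"number"}}}}},"squeeze":{"type":"number"}},"required":["moves"]}

```bash
mkdir -p pics; cat > h.py <<'E'
from workcell import *
import numpy as np, cv2
from scipy.spatial.transform import Rotation as R
def T_tool():
    s=get_state(); q=s["orientation"]; T=np.eye(4)
    T[:3,:3]=R.from_quat([q[1],q[2],q[3],q[0]]).as_matrix(); T[:3,3]=s["tcp_pos"]; return T
def shot(name):
    T=T_tool(); p=read_camera(name)
    p["W"]=np.array(p["world_from_camera"]) if "world_from_camera" in p else T@np.array(p["tool_from_camera"])
    return p
def ray(p,px):
    f=200/np.tan(np.radians(p["fovy"])/2)
    d=p["W"][:3,:3]@np.array([(px[0]-p["cx"])/f,(px[1]-p["cy"])/f,1.]); return p["W"][:3,3],d
def at_z(p,px,z):
    o,d=ray(p,px); return o+d*(z-o[2])/d[2]
def proj(p,X):
    f=200/np.tan(np.radians(p["fovy"])/2)
    c=np.linalg.inv(p["W"])@np.append(X,1); return np.array([p["cx"]+f*c[0]/c[2],p["cy"]+f*c[1]/c[2]])
def tri(rays):
    A=np.zeros((3,3));b=np.zeros(3)
    for o,d in rays:
        d=d/np.linalg.norm(d);M=np.eye(3)-np.outer(d,d);A+=M;b+=M@o
    return np.linalg.solve(A,b)
def save(p,n,crop=None,scale=1):
    im=p["color"][:,:,::-1]
    if crop: im=im[crop[1]:crop[3],crop[0]:crop[2]]
    cv2.imwrite("pics/"+n,cv2.resize(im,None,fx=scale,fy=scale,interpolation=cv2.INTER_CUBIC))
E
python3 - <<'E'
from h import *
np.set_printoptions(precision=4,suppress=True)
s=get_state();print(s)
ps={n:shot(n) for n in("scene","top")}
for n,p in ps.items():
    save(p,n+"1.png"); print(n,p["fovy"],p["W"])
    for t in["lug","torch","gate_mid","dock","stand","eye_mid","bangle","carving","lavender","jar","loupe"]:
        print(n,t,[(np.round(a["point"],1).tolist(),round(a["p"],2)) for a in tip_of(t,p)][:4])
E
```

```text
{'clock': 0.0, 'joint_pos': array([-1.3786,  0.314 ,  0.0449,  1.3036, -0.    ,  1.4312]), 'qvel': array([ 0.0003, -0.0009, -0.0018, -0.0008,  0.0006, -0.001 ]), 'tau': array([  0.0009, -48.0627,  29.8534,   0.0193,  -0.    ,   0.    ]), 'tcp_pos': array([ 0.1872, -0.5431,  0.2015]), 'orientation': array([-0.0009,  0.9863,  0.1651, -0.    ]), 'wrist_force': array([0.2179, 0.1545, 0.6687]), 'ft_torque': array([ 0.0097, -0.0563, -0.0108]), 'grip_force': 0.0, 'finger_gap': 0.08535604238429902}
scene 54.46151765954029 [[ 0.7768  0.5065 -0.3743  0.8469]
 [ 0.6298 -0.6193  0.4689 -0.4176]
 [ 0.0057 -0.6    -0.8     0.8514]
 [ 0.      0.      0.      1.    ]]
scene lug [([275.7, 248.6], 0.9)]
scene torch []
scene gate_mid [([287.7, 271.1], 0.76)]
scene dock [([243.5, 264.2], 0.73), ([284.7, 290.9], 0.64), ([331.9, 324.5], 0.61)]
scene stand [([381.5, 184.7], 0.72)]
scene eye_mid [([396.9, 121.9], 0.79)]
scene bangle [([286.7, 202.0], 0.67)]
scene carving [([343.2, 254.6], 0.65)]
scene lavender [([324.7, 236.7], 0.8)]
scene jar [([364.5, 279.8], 0.56)]
scene loupe [([383.4, 260.7], 0.54), ([276.9, 247.8], 0.44)]
top 50.19561083055101 [[-0.0213 -0.9938  0.1091  0.4357]
 [-0.9998  0.0208 -0.0053  0.0066]
 [ 0.003  -0.1092 -0.994   0.9318]
 [ 0.      0.      0.      1.    ]]
top lug [([405.8, 202.2], 0.63)]
top torch [([400.8, 189.9], 0.6)]
top gate_mid [([415.9, 174.0], 0.91)]
top dock [([400.7, 191.2], 0.89), ([407.3, 255.6], 0.74), ([391.9, 133.2], 0.72), ([177.4, 181.0], 0.22)]
top stand []
top eye_mid [([177.3, 175.0], 0.63)]
top bangle [([304.1, 282.7], 0.92)]
top carving [([328.6, 176.7], 0.82)]
top lavender [([319.5, 210.6], 0.85)]
top jar [([334.6, 136.5], 0.72)]
top loupe [([299.3, 136.9], 0.64), ([178.4, 180.0], 0.43)]
```

View pics/scene1.png

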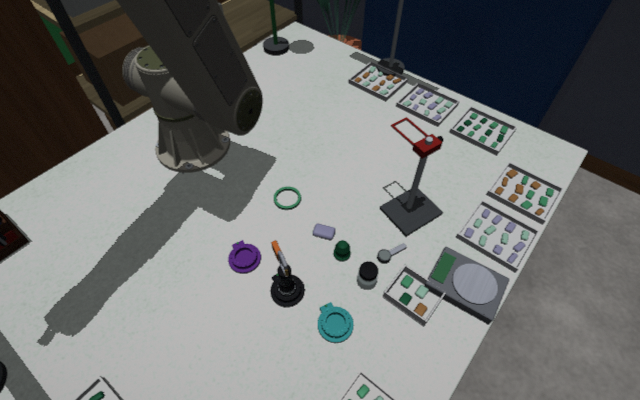

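View pics/top1.png

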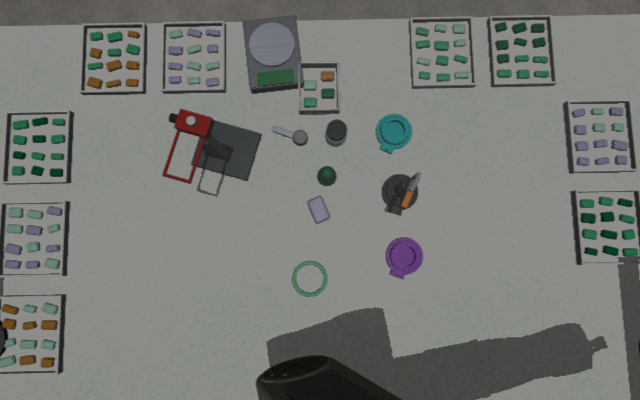

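```bash
python3 - <<'E'
from h import *
np.set_printoptions(precision=4,suppress=True)
s=shot("scene");t=shot("top")
save(s,"crop1.png",(200,180,460,350),3)
print("lug",at_z(s,(275.7,248.6),.136),at_z(t,(405.8,202.2),.136),tri([ray(s,(275.7,248.6)),ray(t,(405.8,202.2))]))
print("gate",tri([ray(s,(287.7,271.1)),ray(t,(415.9,174))]))
print("dock",at_z(s,(284.7,290.9),0),at_z(t,(400.7,191.2),0))
print("eye",at_z(s,(396.9,121.9),.235),at_z(t,(177.3,175),.235),tri([ray(s,(396.9,121.9)),ray(t,(177.3,175))]))
print("stand",at_z(s,(381.5,184.7),0))
for n,a,b in[("bangle",(286.7,202),(304.1,282.7)),("carv",(343.2,254.6),(328.6,176.7)),("lav",(324.7,236.7),(319.5,210.6)),("jar",(364.5,279.8),(334.6,136.5)),("loupe",(383.4,260.7),(299.3,136.9))]: print(n,at_z(s,a,0),at_z(t,b,0))
E
```

```text
lug [ 0.5118 -0.1565  0.136 ] [ 0.5111 -0.1582  0.136 ] [ 0.5116 -0.1574  0.137 ]
gate [ 0.5652 -0.1794  0.1341]
dock [ 0.5422 -0.1764  0.    ] [ 0.5486 -0.1762  0.    ]
eye [0.5441 0.237  0.235 ] [0.5547 0.2375 0.235 ] [0.5504 0.2318 0.2435]
stand [0.5377 0.2349 0.    ]
bangle [0.3709 0.0192 0.    ] [0.355  0.0397 0.    ]
carv [ 0.5898 -0.0132  0.    ] [ 0.5841 -0.0183  0.    ]
lav [ 0.5214 -0.0017  0.    ] [0.5095 0.0033 0.    ]
jar [ 0.6705 -0.0354  0.    ] [ 0.6745 -0.0339  0.    ]
loupe [0.6769 0.0358 0.    ] [0.6752 0.0449 0.    ]
```

View pics/crop1.png

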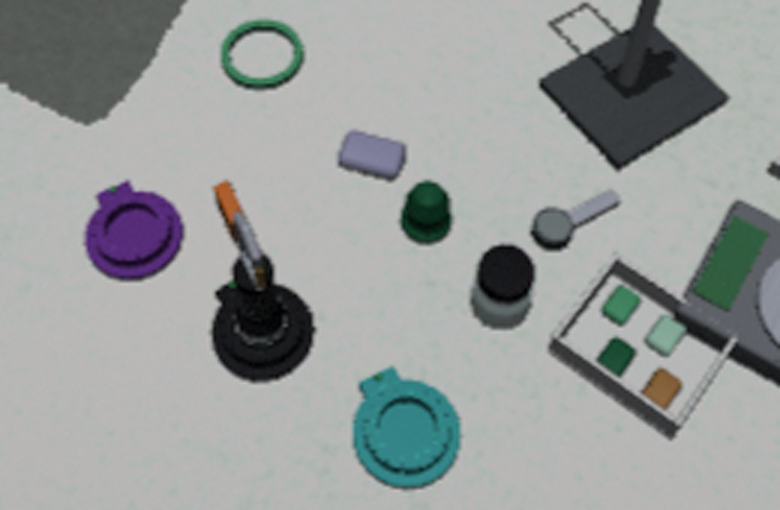

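```bash
python3 - <<'E'
from h import *
np.set_printoptions(precision=4,suppress=True)
t=shot("top");s=shot("scene")
for p,n in((t,"top"),(s,"scene")):
    hsv=cv2.cvtColor(p["color"],cv2.COLOR_RGB2HSV)
    m=((hsv[...,0]<6)|(hsv[...,0]>174))&(hsv[...,1]>150)&(hsv[...,2]>60)
    m=m.astype(np.uint8)
    if n=="top": m[:, :150]=0; m[:,230:]=0; m[:90]=0;m[200:]=0
    else: m[:, :380]=0; m[:,450:]=0; m[160:]=0;m[:105]=0
    ys,xs=np.nonzero(m); P=np.c_[xs,ys]; print(n,len(P))
    box=cv2.boxPoints(cv2.minAreaRect(P.astype(np.float32))); hull=cv2.approxPolyDP(cv2.convexHull(P.astype(np.int32)),2,True)[:,0]
    print(hull.tolist())
    for h in hull: print(h,at_z(p,h,.238))
    c=cv2.resize(p["color"][90:200,150:260] if n=="top" else p["color"][100:210,370:480],None,fx=4,fy=4)
    globals()["c"+n]=c
cv2.imwrite("pics/stand.png",np.hstack([ctop,cscene])[:,:,::-1][:, :800] if False else cv2.resize(np.hstack([ctop,cscene])[:,:,::-1],(800,400)))
E
```

```text
top 773
[[210, 118], [190, 181], [164, 175], [180, 110]]
[210 118] [0.6493 0.1835 0.238 ]
[190 181] [0.5438 0.2155 0.238 ]
[164 175] [0.5547 0.2583 0.238 ]
[180 110] [0.6641 0.2336 0.238 ]
scene 283
[[441, 142], [424, 152], [392, 125], [406, 118]]
[441 142] [0.658  0.2401 0.238 ]
[424 152] [0.6443 0.1887 0.238 ]
[392 125] [0.5426 0.2175 0.238 ]
[406 118] [0.5549 0.259  0.238 ]
```

View pics/stand.png

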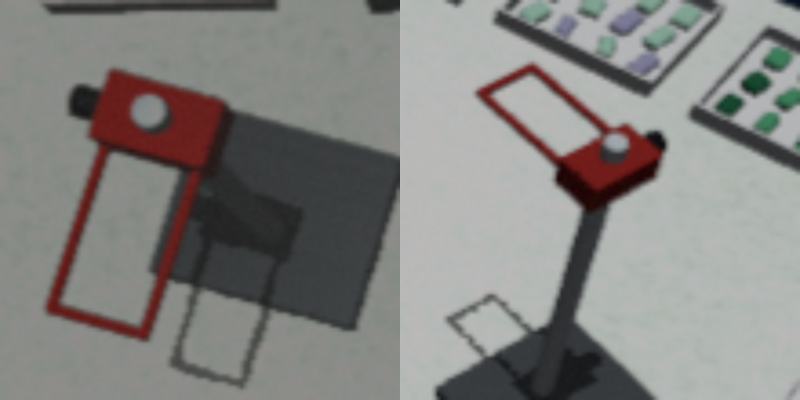

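Candidates: torch with orange lug in the black dock (scene 276,249 / 287,291), purple dock (244,258), turquoise dock (335,322). The crop confirms that the black dock holds the torch. The red eye's front bar is at scene (399,122), top (177,178), near (0.551, 0.237), with yaw about -15°.

```bash
cat >> h.py <<'E'
def go(p,yaw,T=None):
    T=T_tool() if T is None else T; c,s=np.cos(np.radians(yaw)),np.sin(np.radians(yaw))
    Rt=np.array([[c,s,0],[s,-c,0],[0,0,-1.]])
    print("tcp",T[:3,3].round(4),"slide",(T[:3,:3].T@(np.array(p)-T[:3,3])*1000).round(1),"ang",np.degrees(R.from_matrix(T[:3,:3].T@Rt).as_rotvec()).round(1))
E
python3 - <<'E'
from h import *
np.set_printoptions(precision=4,suppress=True)
p=read_camera("wrist");print(p["fovy"],np.array(p["tool_from_camera"]))
go((.47,-.14,.30),155)
E
```

```text
70.95768245215899 [[ 0.0005 -0.9556 -0.2947  0.0759]
 [ 1.      0.0008 -0.0008  0.0006]
 [ 0.001  -0.2947  0.9556 -0.1706]
 [ 0.      0.      0.      1.    ]]
tcp [ 0.1873 -0.5437  0.2024] slide [ 398.8 -289.5  -97.6] ang [  -0.    0. -136.]
```

Request:
{"method": "jog_arm", "body": {
  "moves": [
    {"slide": [0, 0, -40], "angular": [0, 0, -7], "fingers": 0},
    {"slide": [30, -20, -98], "angular": [0, 0, -14]},
    {"slide": [60, -44, -98], "angular": [0, 0, -21]},
    {"slide": [90, -66, -98], "angular": [0, 0, -28]},
    {"slide": [120, -88, -98], "angular": [0, 0, -35]},
    {"slide": [150, -110, -98], "angular": [0, 0, -42]},
    {"slide": [180, -132, -98], "angular": [0, 0, -49]},
    {"slide": [210, -154, -98], "angular": [0, 0, -56]},
    {"slide": [240, -176, -98], "angular": [0, 0, -63]},
    {"slide": [270, -198, -98], "angular": [0, 0, -70]}
  ]
}}

```text
schema error: expected keys fingers, slide, angular
```

```bash
python3 - <<'E'
from h import *
go((.47,-.14,.30),155)
E
```

```text
tcp [ 0.1873 -0.5437  0.2024] slide [ 398.8 -289.5  -97.6] ang [  -0.    0. -136.]
```

Request:
{"method": "jog_arm", "body": {
  "moves": [
    {"slide": [0, 0, -40], "angular": [0, 0, -7], "fingers": 0},
    {"slide": [30, -20, -98], "angular": [0, 0, -14], "fingers": 0},
    {"slide": [60, -44, -98], "angular": [0, 0, -21], "fingers": 0},
    {"slide": [90, -66, -98], "angular": [0, 0, -28], "fingers": 0},
    {"slide": [120, -88, -98], "angular": [0, 0, -35], "fingers": 0},
    {"slide": [150, -110, -98], "angular": [0, 0, -42], "fingers": 0},
    {"slide": [180, -132, -98], "angular": [0, 0, -49], "fingers": 0},
    {"slide": [210, -154, -98], "angular": [0, 0, -56], "fingers": 0},
    {"slide": [240, -176, -98], "angular": [0, 0, -63], "fingers": 0},
    {"slide": [270, -198, -98], "angular": [0, 0, -70], "fingers": 0}
  ],
  "squeeze": 40
}}

```text
clock: 2.28
tcp_pos: [0.3788, -0.2668, 0.3007]
orientation: [0.0, 0.711, 0.703, 0.0]
wrist_force: [1.2, -1.1, 0.1]
finger_gap: 0.0856
grip_force: 0.0
```

```bash
python3 - <<'E'
from h import *
go((.47,-.14,.30),155)
E
```

```text
tcp [ 0.3788 -0.2668  0.3007] slide [127.9  89.8   0.7] ang [  0.    0.1 -65.7]
```

Request:
{"method": "jog_arm", "body": {
  "moves": [
    {"slide": [20, 14, 0], "angular": [0, 0, -7], "fingers": 0},
    {"slide": [40, 28, 0], "angular": [0, 0, -14], "fingers": 0},
    {"slide": [60, 42, 0], "angular": [0, 0, -21], "fingers": 0},
    {"slide": [80, 56, 0], "angular": [0, 0, -28], "fingers": 0},
    {"slide": [100, 70, 0], "angular": [0, 0, -35], "fingers": 0},
    {"slide": [128, 90, 0], "angular": [0, 0, -42], "fingers": 0},
    {"slide": [128, 90, 0], "angular": [0, 0, -49], "fingers": 0},
    {"slide": [128, 90, 0], "angular": [0, 0, -56], "fingers": 0},
    {"slide": [128, 90, 0], "angular": [0, 0, -63], "fingers": 0},
    {"slide": [128, 90, 0], "angular": [0, 0, -66], "fingers": 0}
  ]
}}

```text
clock: 3.12
tcp_pos: [0.4705, -0.1416, 0.3004]
orientation: [0.0, 0.213, 0.977, -0.0]
wrist_force: [-0.4, 0.2, -0.3]
finger_gap: 0.0851
grip_force: 0.0
```

```bash
python3 - <<'E'
from h import *
np.set_printoptions(precision=4,suppress=True)
p=shot("wrist");save(p,"wrist1.png",None,1.25)
D={t:tip_of(t,p)[:3] for t in("lug","gate_mid","seat","dock","torch")}
for t,z in(("lug",.136),("gate_mid",.128),("seat",.1577),("dock",0.),("torch",.008)):
    for a in D[t]: print(t,np.round(a["point"],1),round(a["p"],2),at_z(p,a["point"],z))
hsv=cv2.cvtColor(p["color"],cv2.COLOR_RGB2HSV)
m=((hsv[...,0]>5)&(hsv[...,0]<20)&(hsv[...,1]>170)&(hsv[...,2]>80)).astype(np.uint8)
n,l,st,ce=cv2.connectedComponentsWithStats(m); 
for i in range(1,n):
    if st[i,4]>60: 
        r=cv2.minAreaRect(np.argwhere(l==i)[:,::-1].astype(np.float32)); print(st[i],ce[i],r); print([at_z(p,c,.151)[:2].round(4).tolist() for c in cv2.boxPoints(r)])
print(T_tool()[:3,3])
E
```

```text
lug [323.7 209.7] 0.7 [ 0.5107 -0.1565  0.136 ]
gate_mid [325.9 251.1] 0.73 [ 0.5687 -0.1795  0.128 ]
seat [324.4 246.7] 0.88 [ 0.5481 -0.1728  0.1577]
dock [323.4 207.2] 0.72 [ 0.5502 -0.1737  0.    ]
dock [359.6 262.9] 0.71 [ 0.6799 -0.1576  0.    ]
dock [286.3 130.2] 0.65 [ 0.4041 -0.1738  0.    ]
torch [320.3 206.4] 0.75 [ 0.5441 -0.177   0.008 ]
[320 214  10  15 117] [323.9829 221.1282] ((324.5, 221.0), (14.0, 9.0), 90.0)
[[0.509, -0.1608], [0.5136, -0.1509], [0.5303, -0.1584], [0.5257, -0.1685]]
[ 0.4702 -0.1422  0.3004]
```

View pics/wrist1.png

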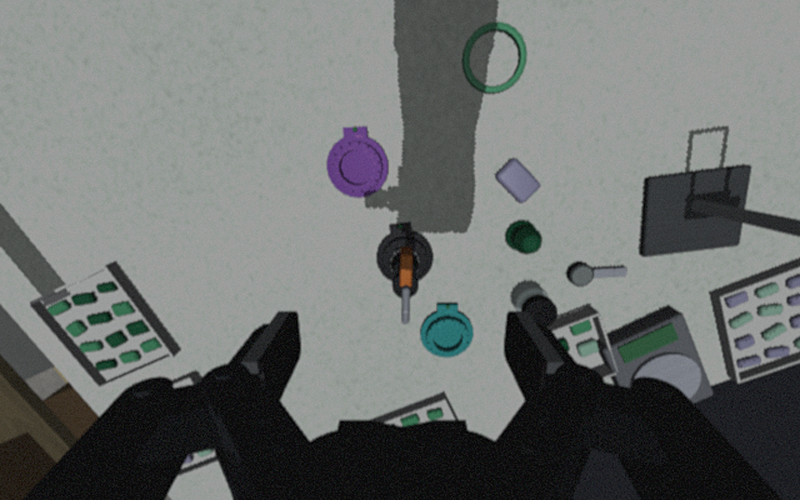

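Wrist picture: the torch stands in the black dock at (405,258), its lug at (405,268) pointing almost along the tool axis. Purple dock is at (358,165), turquoise at (447,330). Torch yaw is about -23°, lug near (0.5135,-0.1575). Next I'll look at the eye and feel for it.

```bash
python3 - <<'E'
from h import *
go((.522,.245,.33),165)
E
```

```text
tcp [ 0.4702 -0.1422  0.3004] slide [117.2 372.6 -29.6] ang [ -0.    0.  -10.1]
```

Request:
{"method": "jog_arm", "body": {
  "moves": [
    {"slide": [12, 37, -30], "angular": [0, 0, -5], "fingers": 1},
    {"slide": [24, 75, -30], "angular": [0, 0, -10], "fingers": 1},
    {"slide": [35, 112, -30], "angular": [0, 0, -10], "fingers": 1},
    {"slide": [47, 150, -30], "angular": [0, 0, -10], "fingers": 1},
    {"slide": [59, 186, -30], "angular": [0, 0, -10], "fingers": 1},
    {"slide": [70, 224, -30], "angular": [0, 0, -10], "fingers": 1},
    {"slide": [82, 261, -30], "angular": [0, 0, -10], "fingers": 1},
    {"slide": [94, 298, -30], "angular": [0, 0, -10], "fingers": 1},
    {"slide": [105, 335, -30], "angular": [0, 0, -10], "fingers": 1},
    {"slide": [117, 373, -30], "angular": [0, 0, -10], "fingers": 1}
  ]
}}

```text
clock: 4.25
tcp_pos: [0.5218, 0.2472, 0.3305]
orientation: [0.0, 0.131, 0.991, -0.0]
wrist_force: [1.5, -1.3, -0.4]
finger_gap: -0.0003
grip_force: 0.0
```

```bash
python3 - <<'E'
from h import *
np.set_printoptions(precision=4,suppress=True)
p=shot("wrist");save(p,"wrist2.png",None,1.25)
for a in tip_of("eye_mid",p)[:2]: print(np.round(a["point"],1),a["p"],at_z(p,a["point"],.235))
hsv=cv2.cvtColor(p["color"],cv2.COLOR_RGB2HSV)
m=(((hsv[...,0]<6)|(hsv[...,0]>174))&(hsv[...,1]>150)&(hsv[...,2]>50)).astype(np.uint8)
n,l,st,ce=cv2.connectedComponentsWithStats(m)
i=1+np.argmax(st[1:,4]);P=np.argwhere(l==i)[:,::-1].astype(np.int32)
h=cv2.approxPolyDP(cv2.convexHull(P),3,True)[:,0]
for q in h: print(q,at_z(p,q,.225),at_z(p,q,.235),at_z(p,q,.245))
print(T_tool()[:3,3],get_state()["wrist_force"])
E
```

```text
[318.2 218.4] 0.72 [0.5481 0.2369 0.235 ]
[310 217] [0.5481 0.2279 0.225 ] [0.5445 0.2293 0.235 ] [0.5409 0.2307 0.245 ]
[295 251] [0.582  0.2013 0.225 ] [0.5772 0.2036 0.235 ] [0.5724 0.206  0.245 ]
[295 218] [0.545  0.2123 0.225 ] [0.5416 0.2143 0.235 ] [0.5381 0.2162 0.245 ]
[0.5217 0.2505 0.329 ] [ 0.7089 -0.3396 -0.2853]
```

View pics/wrist2.png

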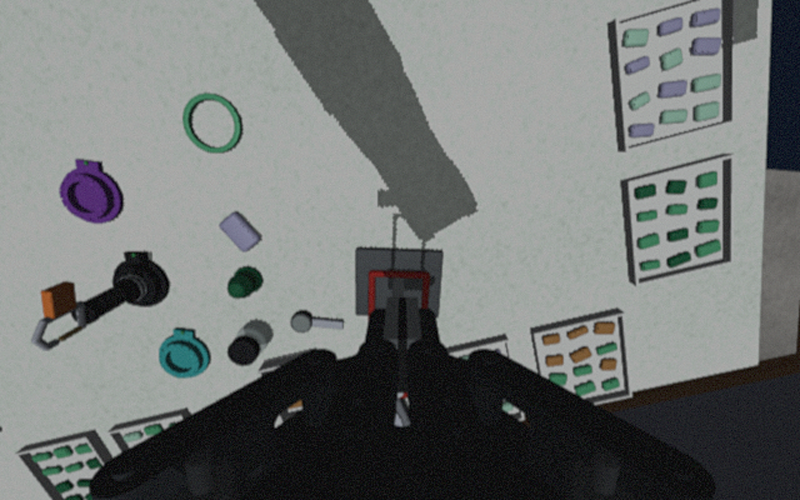

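```bash
python3 - <<'E'
from h import *
np.set_printoptions(precision=4,suppress=True)
t=shot("top");s=shot("scene");w=shot("wrist")
for a,b in(((190,181),(392,125)),((164,175),(406,118))): print(tri([ray(t,a),ray(s,b)]))
hsv=cv2.cvtColor(w["color"],cv2.COLOR_RGB2HSV)
m=(((hsv[...,0]<6)|(hsv[...,0]>174))&(hsv[...,1]>150)&(hsv[...,2]>50)); m[:,:270]=0;m[:,370:]=0
ys,xs=np.nonzero(m);A=(xs.min(),ys[xs<xs.min()+3].min());B=(xs.max(),ys[xs>xs.max()-3].min());print(A,B)
print("rows",[(c,np.nonzero(m[:,c])[0][:8].tolist()) for c in range(A[0]+6,B[0]-5,6)])
for z in(.22,.23,.24,.25): a,b=at_z(w,A,z),at_z(w,B,z);print(z,a,b,np.linalg.norm(a-b),np.degrees(np.arctan2(*(b-a)[:2]))) 
go((.55,.237,.275),165); print(get_state()["wrist_force"])
E
```

```text
[0.5436 0.2149 0.2403]
[0.5548 0.2584 0.2383]
(np.int64(295), np.int64(217)) (np.int64(343), np.int64(220))
rows [(301, [217, 218, 219, 220, 221]), (307, [218, 219, 220, 221]), (313, [218, 219, 221]), (319, [218, 219, 220]), (325, [219, 220, 221, 315, 316, 317]), (331, [219, 220, 221]), (337, [219, 220, 221, 222])]
0.22 [0.5451 0.211  0.22  ] [0.5616 0.2597 0.22  ] 0.05138005200310382 18.691740526832803
0.23 [0.5417 0.213  0.23  ] [0.5576 0.2599 0.23  ] 0.049547117893627375 18.691740526832824
0.24 [0.5383 0.2149 0.24  ] [0.5536 0.2601 0.24  ] 0.04771418378415098 18.691740526832827
0.25 [0.5349 0.2169 0.25  ] [0.5496 0.2603 0.25  ] 0.045881249674674586 18.69174052683283
tcp [0.5216 0.2453 0.3301] slide [-29.6  -0.7  55. ] ang [-0.1 -0.   0. ]
[-0.4417  0.0301  0.1117]
```

Request:
{"method": "jog_arm", "body": {
  "moves": [
    {"slide": [-15, 0, 25], "angular": [0, 0, 0], "fingers": 1},
    {"slide": [-30, -1, 50], "angular": [0, 0, 0], "fingers": 1},
    {"slide": [-30, -1, 60], "angular": [0, 0, 0], "fingers": 1},
    {"slide": [-30, -1, 66], "angular": [0, 0, 0], "fingers": 1},
    {"slide": [-30, -1, 68], "angular": [0, 0, 0], "fingers": 1},
    {"slide": [-30, -1, 68], "angular": [0, 0, 0], "fingers": 1},
    {"slide": [-30, -1, 68], "angular": [0, 0, 0], "fingers": 1}
  ]
}}

```text
clock: 5.08
tcp_pos: [0.5508, 0.2363, 0.2638]
orientation: [0.001, 0.131, 0.991, 0.0]
wrist_force: [1.0, -0.1, 0.5]
finger_gap: 0.0001
grip_force: 0.0
```

Request:
{"method": "jog_arm", "body": {
  "moves": [
    {"slide": [0, 0, 1], "angular": [0, 0, 0], "fingers": 1},
    {"slide": [0, 0, 2], "angular": [0, 0, 0], "fingers": 1},
    {"slide": [0, 0, 3], "angular": [0, 0, 0], "fingers": 1}
  ]
}}

```text
clock: 5.33
tcp_pos: [0.5507, 0.2369, 0.2601]
orientation: [0.001, 0.13, 0.991, 0.0]
wrist_force: [-0.0, -0.5, -0.2]
finger_gap: 0.0
grip_force: 0.0
```

Request:
{"method": "jog_arm", "body": {
  "moves": [
    {"slide": [0, 0, 1], "angular": [0, 0, 0], "fingers": 1},
    {"slide": [0, 0, 2], "angular": [0, 0, 0], "fingers": 1}
  ]
}}

```text
clock: 5.5
tcp_pos: [0.5505, 0.2368, 0.2574]
orientation: [0.0, 0.13, 0.991, -0.0]
wrist_force: [0.5, 0.8, -0.5]
finger_gap: 0.0002
grip_force: 0.0
```

Request:
{"method": "jog_arm", "body": {
  "moves": [
    {"slide": [0, 0, 1], "angular": [0, 0, 0], "fingers": 1},
    {"slide": [0, 0, 2], "angular": [0, 0, 0], "fingers": 1}
  ]
}}

```text
clock: 5.67
tcp_pos: [0.5505, 0.2367, 0.2552]
orientation: [-0.0, 0.13, 0.991, -0.0]
wrist_force: [0.3, 0.2, 0.0]
finger_gap: 0.0001
grip_force: 0.0
```

Request:
{"method": "jog_arm", "body": {
  "moves": [
    {"slide": [0, 0, 1], "angular": [0, 0, 0], "fingers": 1},
    {"slide": [0, 0, 1], "angular": [0, 0, 0], "fingers": 1}
  ]
}}

```text
clock: 5.83
tcp_pos: [0.5504, 0.2367, 0.254]
orientation: [-0.0, 0.13, 0.991, -0.0]
wrist_force: [0.0, -0.7, -0.1]
finger_gap: 0.0
grip_force: 0.0
```

Request:
{"method": "jog_arm", "body": {
  "moves": [
    {"slide": [0, 0, 1], "angular": [0, 0, 0], "fingers": 1},
    {"slide": [0, 0, 1], "angular": [0, 0, 0], "fingers": 1}
  ]
}}

```text
clock: 6.0
tcp_pos: [0.5505, 0.2367, 0.2532]
orientation: [-0.0, 0.13, 0.991, -0.0]
wrist_force: [-0.5, 0.0, 0.5]
finger_gap: -0.0004
grip_force: 0.0
```

Request:
{"method": "jog_arm", "body": {
  "moves": [
    {"slide": [0, 0, 1], "angular": [0, 0, 0], "fingers": 1},
    {"slide": [0, 0, 1], "angular": [0, 0, 0], "fingers": 1}
  ]
}}

```text
clock: 6.17
tcp_pos: [0.5505, 0.2367, 0.2522]
orientation: [-0.0, 0.13, 0.991, -0.0]
wrist_force: [-0.7, -0.6, 0.0]
finger_gap: -0.0002
grip_force: 0.0
```

Request:
{"method": "jog_arm", "body": {
  "moves": [
    {"slide": [0, 0, 1], "angular": [0, 0, 0], "fingers": 1},
    {"slide": [0, 0, 1], "angular": [0, 0, 0], "fingers": 1}
  ]
}}

```text
clock: 6.33
tcp_pos: [0.5505, 0.2367, 0.2512]
orientation: [-0.0, 0.13, 0.991, -0.0]
wrist_force: [-0.1, -0.8, 0.1]
finger_gap: 0.0001
grip_force: 0.0
```

Request:
{"method": "jog_arm", "body": {
  "moves": [
    {"slide": [0, 0, 1], "angular": [0, 0, 0], "fingers": 1},
    {"slide": [0, 0, 1], "angular": [0, 0, 0], "fingers": 1}
  ]
}}

```text
clock: 6.5
tcp_pos: [0.5505, 0.2366, 0.2502]
orientation: [-0.0, 0.13, 0.991, -0.0]
wrist_force: [0.9, 0.4, -1.5]
finger_gap: -0.0001
grip_force: 0.0
```

Request:
{"method": "jog_arm", "body": {
  "moves": [
    {"slide": [0, 0, 1], "angular": [0, 0, 0], "fingers": 1},
    {"slide": [0, 0, 1], "angular": [0, 0, 0], "fingers": 1}
  ]
}}

```text
clock: 6.67
tcp_pos: [0.5505, 0.2366, 0.2492]
orientation: [-0.0, 0.13, 0.991, -0.0]
wrist_force: [-0.2, 0.5, 0.3]
finger_gap: -0.0003
grip_force: 0.0
```

Request:
{"method": "jog_arm", "body": {
  "moves": [
    {"slide": [0, 0, 1], "angular": [0, 0, 0], "fingers": 1},
    {"slide": [0, 0, 1], "angular": [0, 0, 0], "fingers": 1}
  ]
}}

```text
clock: 6.83
tcp_pos: [0.5505, 0.2367, 0.2482]
orientation: [-0.0, 0.13, 0.991, -0.0]
wrist_force: [-0.2, -0.0, 0.3]
finger_gap: 0.0004
grip_force: 0.0
```

Request:
{"method": "jog_arm", "body": {
  "moves": [
    {"slide": [0, 0, 1], "angular": [0, 0, 0], "fingers": 1},
    {"slide": [0, 0, 1], "angular": [0, 0, 0], "fingers": 1}
  ]
}}

```text
clock: 7.0
tcp_pos: [0.5505, 0.2367, 0.2472]
orientation: [-0.0, 0.13, 0.991, -0.0]
wrist_force: [-0.0, 0.1, -0.3]
finger_gap: -0.0
grip_force: 0.0
```

```bash
python3 - <<'E'
from h import *
w=shot("wrist");t=shot("scene")
a=cv2.resize(w["color"][150:300,245:395],(400,400),interpolation=cv2.INTER_CUBIC);b=cv2.resize(t["color"][80:170,360:450],(400,400),interpolation=cv2.INTER_CUBIC)
cv2.imwrite("pics/feel.png",np.hstack([a,b])[:,:,::-1])
E
```

```text
(no output)
```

View pics/feel.png

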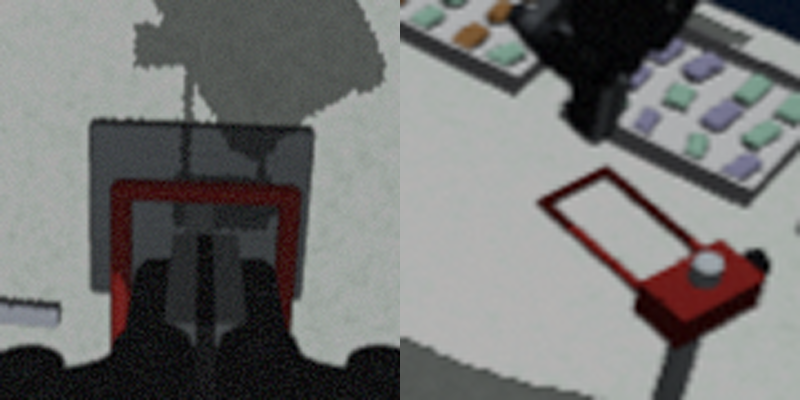

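```bash
python3 - <<'E'
from h import *
np.set_printoptions(precision=4,suppress=True)
w=shot("wrist");s=shot("scene");t=shot("top");T=T_tool();print(T[:3,3])
for z in(.2,.21,.22,.23,.236,.24,.25): 
    X=[T[0,3],T[1,3],z]; print(z,proj(w,X),proj(s,X),proj(t,X))
k=150/400; print("bar in wrist px",[(245+x*k,150+y*k) for x,y in((113,190),(205,192),(300,196))],"tip row",150+235*k)
for z in(.22,.23,.24): print(z,[at_z(w,(245+x*k,150+y*k),z) for x,y in((113,190),(300,196))])
E
```

```text
[0.5505 0.2367 0.2474]
0.2 [321.3618 207.7043] [396.7864 134.1897] [184.3587 180.6682]
0.21 [321.3717 211.8335] [397.4442 131.0997] [182.5263 179.7969]
0.22 [321.3824 216.3363] [398.1133 127.9562] [180.6433 178.9016]
0.23 [321.3942 221.2658] [398.7941 124.7577] [178.7075 177.9811]
0.236 [321.4018 224.4543] [399.2083 122.8117] [177.5197 177.4164]
0.24 [321.4071 226.6857] [399.4869 121.5028] [176.7166 177.0345]
0.25 [321.4214 232.6731] [400.1921 118.19  ] [174.6683 176.0606]
bar in wrist px [(287.375, 221.25), (321.875, 222.0), (357.5, 223.5)] tip row 238.125
0.22 [array([0.5477, 0.2108, 0.22  ]), array([0.5632, 0.2617, 0.22  ])]
0.23 [array([0.5442, 0.2131, 0.23  ]), array([0.5589, 0.2614, 0.23  ])]
0.24 [array([0.5407, 0.2154, 0.24  ]), array([0.5546, 0.2611, 0.24  ])]
```

Request:
{"method": "jog_arm", "body": {
  "moves": [
    {"slide": [0, 0, 1], "angular": [0, 0, 0], "fingers": 1},
    {"slide": [0, 0, 1], "angular": [0, 0, 0], "fingers": 1}
  ]
}}

```text
clock: 7.42
tcp_pos: [0.5505, 0.2366, 0.2462]
orientation: [-0.0, 0.13, 0.991, -0.0]
wrist_force: [0.2, -0.5, -0.2]
finger_gap: -0.0003
grip_force: 0.0
```

Request:
{"method": "jog_arm", "body": {
  "moves": [
    {"slide": [0, 0, 1], "angular": [0, 0, 0], "fingers": 1},
    {"slide": [0, 0, 1], "angular": [0, 0, 0], "fingers": 1}
  ]
}}

```text
clock: 7.58
tcp_pos: [0.5505, 0.2366, 0.2451]
orientation: [-0.0, 0.13, 0.991, -0.0]
wrist_force: [-1.1, -0.2, 0.4]
finger_gap: -0.0002
grip_force: 0.0
```

Request:
{"method": "jog_arm", "body": {
  "moves": [
    {"slide": [0, 0, 1], "angular": [0, 0, 0], "fingers": 1},
    {"slide": [0, 0, 1], "angular": [0, 0, 0], "fingers": 1}
  ]
}}

```text
clock: 7.75
tcp_pos: [0.5505, 0.2367, 0.2441]
orientation: [-0.0, 0.13, 0.991, -0.0]
wrist_force: [-0.6, -0.3, 0.4]
finger_gap: -0.0
grip_force: 0.0
```

Request:
{"method": "jog_arm", "body": {
  "moves": [
    {"slide": [0, 0, 1], "angular": [0, 0, 0], "fingers": 1},
    {"slide": [0, 0, 1], "angular": [0, 0, 0], "fingers": 1}
  ]
}}

```text
clock: 7.92
tcp_pos: [0.5505, 0.2367, 0.2432]
orientation: [-0.0, 0.13, 0.991, -0.0]
wrist_force: [-0.6, -0.6, 0.1]
finger_gap: 0.0
grip_force: 0.0
```

Request:
{"method": "jog_arm", "body": {
  "moves": [
    {"slide": [0, 0, 1], "angular": [0, 0, 0], "fingers": 1},
    {"slide": [0, 0, 1], "angular": [0, 0, 0], "fingers": 1}
  ]
}}

```text
clock: 8.08
tcp_pos: [0.5505, 0.2367, 0.2422]
orientation: [-0.0, 0.13, 0.991, -0.0]
wrist_force: [-0.1, -0.6, -0.4]
finger_gap: -0.0003
grip_force: 0.0
```

Request:
{"method": "jog_arm", "body": {
  "moves": [
    {"slide": [0, 0, 1], "angular": [0, 0, 0], "fingers": 1},
    {"slide": [0, 0, 1], "angular": [0, 0, 0], "fingers": 1}
  ]
}}

```text
clock: 8.25
tcp_pos: [0.5504, 0.2366, 0.2412]
orientation: [-0.0, 0.13, 0.991, -0.0]
wrist_force: [-0.8, 0.5, 0.3]
finger_gap: 0.0001
grip_force: 0.0
```

Request:
{"method": "jog_arm", "body": {
  "moves": [
    {"slide": [0, 0, 1], "angular": [0, 0, 0], "fingers": 1},
    {"slide": [0, 0, 1], "angular": [0, 0, 0], "fingers": 1}
  ]
}}

```text
clock: 8.42
tcp_pos: [0.5504, 0.2367, 0.2402]
orientation: [-0.0, 0.13, 0.991, -0.0]
wrist_force: [-0.4, 0.1, 0.0]
finger_gap: 0.0001
grip_force: 0.0
```

Request:
{"method": "jog_arm", "body": {
  "moves": [
    {"slide": [0, 0, 1], "angular": [0, 0, 0], "fingers": 1},
    {"slide": [0, 0, 1], "angular": [0, 0, 0], "fingers": 1}
  ]
}}

```text
clock: 8.58
tcp_pos: [0.5505, 0.2366, 0.2392]
orientation: [-0.0, 0.13, 0.991, -0.0]
wrist_force: [1.2, -0.1, 0.2]
finger_gap: 0.0001
grip_force: 0.0
```

```bash
python3 - <<'E'
from h import *
w=shot("wrist");t=shot("scene")
a=cv2.resize(w["color"][150:300,245:395],(400,400),interpolation=cv2.INTER_CUBIC);b=cv2.resize(t["color"][80:150,365:435],(400,400),interpolation=cv2.INTER_CUBIC)
cv2.imwrite("pics/feel2.png",cv2.convertScaleAbs(np.hstack([a,b])[:,:,::-1],alpha=1.8,beta=15))
E
```

```text
(no output)
```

View pics/feel2.png

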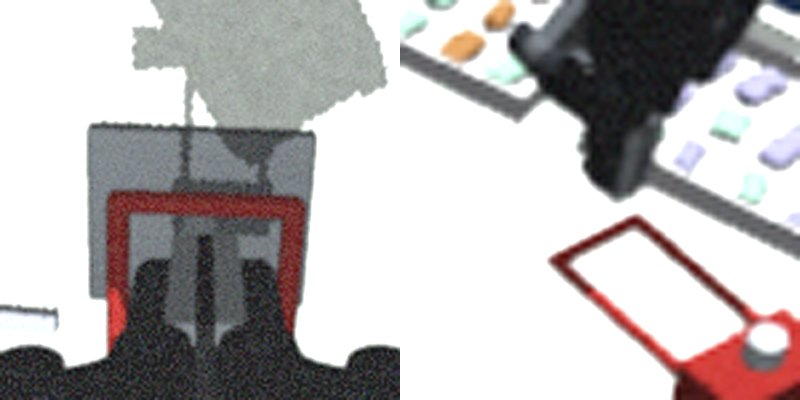

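Request:
{"method": "jog_arm", "body": {
  "moves": [
    {"slide": [0, 0, 1], "angular": [0, 0, 0], "fingers": 1},
    {"slide": [0, 0, 1], "angular": [0, 0, 0], "fingers": 1}
  ]
}}

```text
clock: 8.85
tcp_pos: [0.5505, 0.2367, 0.2382]
orientation: [-0.0, 0.13, 0.991, -0.0]
wrist_force: [0.3, -0.2, -0.1]
finger_gap: 0.0002
grip_force: 0.0
```

Request:
{"method": "jog_arm", "body": {
  "moves": [
    {"slide": [0, 0, 1], "angular": [0, 0, 0], "fingers": 1},
    {"slide": [0, 0, 1], "angular": [0, 0, 0], "fingers": 1}
  ]
}}

```text
clock: 9.02
tcp_pos: [0.5505, 0.2367, 0.2372]
orientation: [-0.0, 0.13, 0.991, -0.0]
wrist_force: [0.4, -0.2, 0.1]
finger_gap: -0.0003
grip_force: 0.0
```

Request:
{"method": "jog_arm", "body": {
  "moves": [
    {"slide": [0, 0, 1], "angular": [0, 0, 0], "fingers": 1},
    {"slide": [0, 0, 1], "angular": [0, 0, 0], "fingers": 1}
  ]
}}

```text
clock: 9.18
tcp_pos: [0.5505, 0.2366, 0.2362]
orientation: [-0.0, 0.13, 0.991, -0.0]
wrist_force: [-0.4, -0.4, 0.5]
finger_gap: -0.0001
grip_force: 0.0
```

```bash
python3 - <<'E'
from h import *
np.set_printoptions(precision=4,suppress=True)
s=get_state();print({k:np.round(v,4) for k,v in s.items()})
w=shot("wrist"); T=T_tool()
# brightness profile of the finger columns along rows in wrist image
g=w["color"].astype(int)
for r in range(204,262,3): print(r,g[r,308:314].mean(0).round(),g[r,325:331].mean(0).round())
E
```

```text
{'clock': np.float64(9.1833), 'joint_pos': array([ 0.2721,  0.3564,  0.1891,  1.4037, -0.0001,  0.5338]), 'qvel': array([-0.0012,  0.0005,  0.0023,  0.0036,  0.0014, -0.0012]), 'tau': array([  0.0134, -50.9161,  30.2622,  -0.0288,   0.0001,  -0.    ]), 'tcp_pos': array([0.5505, 0.2366, 0.2362]), 'orientation': array([-0.0001,  0.1305,  0.9915, -0.0001]), 'wrist_force': array([-0.3699, -0.3589,  0.4695]), 'ft_torque': array([ 0.012 , -0.0102,  0.0094]), 'grip_force': np.float64(0.0), 'finger_gap': np.float64(-0.0001)}
204 [56. 59. 60.] [54. 56. 60.]
207 [56. 59. 62.] [64. 67. 70.]
210 [57. 59. 61.] [60. 64. 68.]
213 [55. 58. 60.] [63. 65. 69.]
216 [53. 56. 58.] [61. 63. 66.]
219 [41. 43. 46.] [35. 36. 38.]
222 [40. 42. 42.] [33. 34. 34.]
225 [48. 17. 16.] [42. 12. 12.]
228 [61. 18. 16.] [61. 20. 21.]
231 [54. 21. 17.] [57. 18. 16.]
234 [38. 41. 41.] [31. 34. 37.]
237 [44. 46. 49.] [38. 38. 40.]
240 [46. 48. 51.] [36. 39. 40.]
243 [41. 42. 45.] [39. 42. 44.]
246 [41. 43. 44.] [38. 40. 40.]
249 [38. 41. 42.] [36. 36. 38.]
252 [42. 43. 45.] [36. 37. 37.]
255 [36. 39. 40.] [38. 40. 42.]
258 [36. 41. 41.] [36. 40. 41.]
261 [38. 40. 41.] [40. 39. 41.]
```

Request:
{"method": "jog_arm", "body": {
  "moves": [
    {"slide": [0, 0, 1], "angular": [0, 0, 0], "fingers": 1},
    {"slide": [0, 0, 2], "angular": [0, 0, 0], "fingers": 1},
    {"slide": [0, 0, 2], "angular": [0, 0, 0], "fingers": 1}
  ]
}}

```text
clock: 9.48
tcp_pos: [0.5504, 0.2366, 0.2341]
orientation: [-0.0, 0.13, 0.991, -0.0]
wrist_force: [-0.7, -0.5, 0.0]
finger_gap: -0.0
grip_force: 0.0
```

Request:
{"method": "jog_arm", "body": {
  "moves": [
    {"slide": [0, 0, 1], "angular": [0, 0, 0], "fingers": 1},
    {"slide": [0, 0, 2], "angular": [0, 0, 0], "fingers": 1},
    {"slide": [0, 0, 2], "angular": [0, 0, 0], "fingers": 1}
  ]
}}

```text
clock: 9.73
tcp_pos: [0.5504, 0.2366, 0.2321]
orientation: [-0.0, 0.13, 0.991, -0.0]
wrist_force: [-0.1, -0.8, -0.1]
finger_gap: -0.0001
grip_force: 0.0
```

```bash
python3 - <<'E'
from h import *
t=shot("scene");u=shot("top")
a=cv2.resize(u["color"][130:210,130:210],(400,400),interpolation=cv2.INTER_CUBIC);b=cv2.resize(t["color"][80:150,365:435],(400,400),interpolation=cv2.INTER_CUBIC)
cv2.imwrite("pics/feel3.png",cv2.convertScaleAbs(np.hstack([a,b])[:,:,::-1],alpha=1.8,beta=15))
E
```

```text
(no output)
```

View pics/feel3.png

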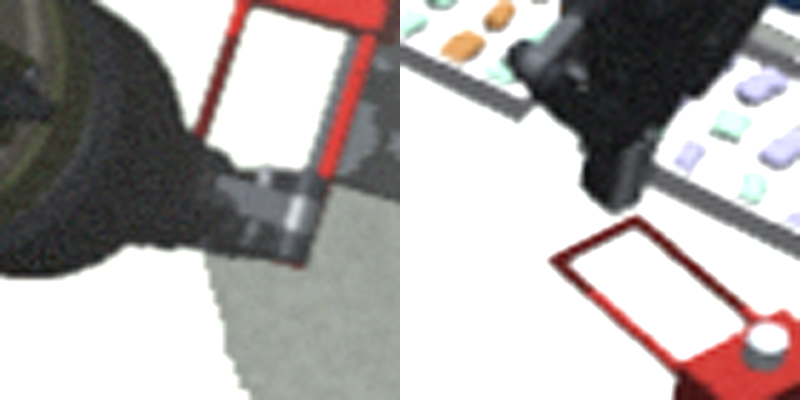

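Request:
{"method": "jog_arm", "body": {
  "moves": [
    {"slide": [0, 0, 1], "angular": [0, 0, 0], "fingers": 1},
    {"slide": [0, 0, 2], "angular": [0, 0, 0], "fingers": 1},
    {"slide": [0, 0, 2], "angular": [0, 0, 0], "fingers": 1}
  ]
}}

```text
clock: 10.08
tcp_pos: [0.5504, 0.2366, 0.2301]
orientation: [-0.0, 0.13, 0.991, -0.0]
wrist_force: [-0.2, 1.0, 0.1]
finger_gap: 0.0001
grip_force: 0.0
```

Request:
{"method": "jog_arm", "body": {
  "moves": [
    {"slide": [0, 0, 1], "angular": [0, 0, 0], "fingers": 1},
    {"slide": [0, 0, 1], "angular": [0, 0, 0], "fingers": 1}
  ]
}}

```text
clock: 10.25
tcp_pos: [0.5505, 0.2367, 0.2292]
orientation: [-0.0, 0.13, 0.991, -0.0]
wrist_force: [0.3, -0.0, 0.1]
finger_gap: 0.0003
grip_force: 0.0
```

Request:
{"method": "jog_arm", "body": {
  "moves": [
    {"slide": [0, 0, 1], "angular": [0, 0, 0], "fingers": 1},
    {"slide": [0, 0, 1], "angular": [0, 0, 0], "fingers": 1}
  ]
}}

```text
clock: 10.42
tcp_pos: [0.5504, 0.2367, 0.2282]
orientation: [-0.0, 0.13, 0.991, -0.0]
wrist_force: [-0.1, -1.0, -0.1]
finger_gap: -0.0001
grip_force: 0.0
```

Request:
{"method": "jog_arm", "body": {
  "moves": [
    {"slide": [0, 0, 1], "angular": [0, 0, 0], "fingers": 1},
    {"slide": [0, 0, 1], "angular": [0, 0, 0], "fingers": 1}
  ]
}}

```text
clock: 10.58
tcp_pos: [0.5505, 0.2367, 0.2272]
orientation: [-0.0, 0.13, 0.991, -0.0]
wrist_force: [0.2, -1.0, 0.7]
finger_gap: -0.0001
grip_force: 0.0
```

Request:
{"method": "jog_arm", "body": {
  "moves": [
    {"slide": [0, 0, 1], "angular": [0, 0, 0], "fingers": 1},
    {"slide": [0, 0, 1], "angular": [0, 0, 0], "fingers": 1}
  ]
}}

```text
clock: 10.75
tcp_pos: [0.5505, 0.2367, 0.2262]
orientation: [-0.0, 0.13, 0.991, -0.0]
wrist_force: [-0.2, 1.0, -0.3]
finger_gap: 0.0002
grip_force: 0.0
```

Request:
{"method": "jog_arm", "body": {
  "moves": [
    {"slide": [0, 0, 1], "angular": [0, 0, 0], "fingers": 1},
    {"slide": [0, 0, 1], "angular": [0, 0, 0], "fingers": 1}
  ]
}}

```text
clock: 10.92
tcp_pos: [0.5505, 0.2366, 0.2252]
orientation: [-0.0, 0.13, 0.991, -0.0]
wrist_force: [-0.5, -0.9, 0.5]
finger_gap: 0.0002
grip_force: 0.0
```

Request:
{"method": "jog_arm", "body": {
  "moves": [
    {"slide": [0, 0, 1], "angular": [0, 0, 0], "fingers": 1},
    {"slide": [0, 0, 1], "angular": [0, 0, 0], "fingers": 1}
  ]
}}

```text
clock: 11.08
tcp_pos: [0.5505, 0.2367, 0.2242]
orientation: [-0.0, 0.13, 0.991, -0.0]
wrist_force: [0.3, 0.9, 0.4]
finger_gap: -0.0
grip_force: 0.0
```

Request:
{"method": "jog_arm", "body": {
  "moves": [
    {"slide": [0, 0, 1], "angular": [0, 0, 0], "fingers": 1},
    {"slide": [0, 0, 1], "angular": [0, 0, 0], "fingers": 1}
  ]
}}

```text
clock: 11.25
tcp_pos: [0.5505, 0.2366, 0.2232]
orientation: [-0.0, 0.13, 0.991, -0.0]
wrist_force: [0.6, -0.6, -0.1]
finger_gap: -0.0001
grip_force: 0.0
```

Request:
{"method": "jog_arm", "body": {
  "moves": [
    {"slide": [0, 0, 1], "angular": [0, 0, 0], "fingers": 1},
    {"slide": [0, 0, 1], "angular": [0, 0, 0], "fingers": 1}
  ]
}}

```text
clock: 11.42
tcp_pos: [0.5504, 0.2367, 0.2222]
orientation: [-0.0, 0.13, 0.991, -0.0]
wrist_force: [-0.0, 0.4, -0.6]
finger_gap: -0.0001
grip_force: 0.0
```

```bash
python3 - <<'E'
from h import *
s=shot("scene")["color"].astype(int)
for r in range(104,130): print(r," ".join("R" if a[0]>1.6*a[1] and a[0]>35 else "#" if a.sum()<130 else "." for a in s[r,385:430]))
E
```

```text
104 . . . . . . . # # # # # # # # # # # # # # # # # # # . . . . . . . . . . . . . . . . . . .
105 . . . . . . . . . # # # # # # # # # # # # # # # # # . . . . . . . . . . . . . . . . . . .
106 . . . . . . . . . . # # # # # # # # # # # # # # . . . . . . . . . . . . . . . . . . . . .
107 . . . . . . . . . . . # # # # # # # # # # # # . . . . . . . . . . . . . . . . . . . . . .
108 . . . . . . . . . . . . # # # # # # # # # # # # . . . . . . . . . . . . . . . . . . . . .
109 . . . . . . . . . . . . # # # # # # # # # # # # # . . . . . . . . . . . . . . . . . . . .
110 . . . . . . . . . . . . # # # # # # # # # # # # # . . . . . . . . . . . . . . . . . . . .
111 . . . . . . . . . . . . # # # # # # # # # # # # # . . . . . . . . . . . . . . . . . . . .
112 . . . . . . . . . . . . # # # # # # # # # # # . . . . . . . . . . . . . . . . . . . . . .
113 . . . . . . . . . . . # # # # # # # # # # # # . . . . . . . . . . . . . . . . . . . . . .
114 . . . . . . . . . . . # # # # # # # # # # # . . . . . . . . . . . . . . . . . . . . . . .
115 . . . . . . . . . . . # # # # # # # # # # # . . . . . . . . . 
[... 643 characters left out ...]
 . R R . . . . . . . . . . . . . . . . . .
123 . . . . . . . . . . R R R . . . . . . . . . . . . . # R . . . . . . . . . . . . . . . . .
124 . . . . . . . . R R R . . . . . . . . . . . . . . . . # R . . . . . . . . . . . . . . . .
125 . . . . . . . R R R . . . . . . . . . . . . . . . . . . . R R . . . . . . . . . . . . . .
126 . . . . . . . R R . . . . . . . . . . . . . . . . . . . . . R R . . . . . . . . . . . . .
127 . . . . . . . . R R . . . . . . . . . . . . . . . . . . . . . R R . . . . . . . . . . . .
128 . . . . . . . . . R R . . . . . . . . . . . . . . . . . . . . . R R . . . . . . . . . . .
129 . . . . . . . . . . . R . . . . . . . . . . . . . . . . . . . . . R R . . . . . . . . . .
```

Request:
{"method": "jog_arm", "body": {
  "moves": [
    {"slide": [0, 0, 1], "angular": [0, 0, 0], "fingers": 1},
    {"slide": [0, 0, 2], "angular": [0, 0, 0], "fingers": 1},
    {"slide": [0, 0, 2], "angular": [0, 0, 0], "fingers": 1}
  ]
}}

```text
clock: 11.72
tcp_pos: [0.5504, 0.2366, 0.2201]
orientation: [-0.0, 0.13, 0.991, -0.0]
wrist_force: [-0.4, -0.6, -0.6]
finger_gap: 0.0001
grip_force: 0.0
```

Request:
{"method": "jog_arm", "body": {
  "moves": [
    {"slide": [0, 0, 1], "angular": [0, 0, 0], "fingers": 1},
    {"slide": [0, 0, 1], "angular": [0, 0, 0], "fingers": 1}
  ]
}}

```text
clock: 11.88
tcp_pos: [0.5504, 0.2366, 0.2191]
orientation: [-0.0, 0.13, 0.991, -0.0]
wrist_force: [0.5, -0.3, 0.3]
finger_gap: 0.0003
grip_force: 0.0
```

Request:
{"method": "jog_arm", "body": {
  "moves": [
    {"slide": [0, 0, 1], "angular": [0, 0, 0], "fingers": 1},
    {"slide": [0, 0, 1], "angular": [0, 0, 0], "fingers": 1}
  ]
}}

```text
clock: 12.05
tcp_pos: [0.5505, 0.2366, 0.2182]
orientation: [-0.0, 0.13, 0.991, -0.0]
wrist_force: [0.0, -0.0, 0.5]
finger_gap: -0.0
grip_force: 0.0
```

Request:
{"method": "jog_arm", "body": {
  "moves": [
    {"slide": [0, 0, 1], "angular": [0, 0, 0], "fingers": 1},
    {"slide": [0, 0, 1], "angular": [0, 0, 0], "fingers": 1}
  ]
}}

```text
clock: 12.22
tcp_pos: [0.5505, 0.2367, 0.2172]
orientation: [-0.0, 0.13, 0.991, -0.0]
wrist_force: [-0.3, -0.6, 0.1]
finger_gap: -0.0
grip_force: 0.0
```

```bash
python3 - <<'E'
from h import *
s=shot("scene")["color"].astype(int);w=shot("wrist")["color"].astype(int);u=shot("top")["color"].astype(int)
def asc(s,r0,r1,c0,c1,st=1,th=130):
    for r in range(r0,r1,st): print(r,"".join("R" if a[0]>1.6*a[1] and a[0]>35 else "#" if a.sum()<th else "." for a in s[r,c0:c1]))
asc(s,106,130,385,430); print(); asc(w,215,250,280,365,1,135); print(); asc(u,150,188,155,215)
E
```

```text
106 .......###################...................
107 .........################....................
108 ..........###############....................
109 ...........##############....................
110 ............#############....................
111 ............#############....................
112 ............###########......................
113 ...........############......................
114 ...........###########.......................
115 ...........###########.......................
116 ...........###########.......................
117 ...........##########........................
118 ............##########.......................
119 .............#########RR.....................
120 ..............######...RR....................
121 ..............###.......RR...................
122 ............RRR..........RR..................
123 ..........RRR.............RR.................
124 ........RRR................RR................
125 .......RRR...................RR..............
126 .......RR.....................RR.............
127 ........RR.....................RR............

[... 5021 characters left out ...]
##################..#####.....#...................
178 ###########################..######...###...................
179 ###########################..#####...####...................
180 #####.....####..##################...###....................
181 ###...............################..####....................
182 #......................###########..####....................
183 ...................................#####....................
184 ............................................................
185 ............................................................
186 ............................................................
187 ............................................................
```

Request:
{"method": "jog_arm", "body": {
  "moves": [
    {"slide": [0, 0, 1], "angular": [0, 0, 0], "fingers": 1},
    {"slide": [0, 0, 1], "angular": [0, 0, 0], "fingers": 1}
  ]
}}

```text
clock: 12.53
tcp_pos: [0.5505, 0.2367, 0.2162]
orientation: [-0.0, 0.13, 0.991, -0.0]
wrist_force: [-0.2, -0.6, 0.6]
finger_gap: 0.0001
grip_force: 0.0
```

Request:
{"method": "jog_arm", "body": {
  "moves": [
    {"slide": [0, 0, 1], "angular": [0, 0, 0], "fingers": 1},
    {"slide": [0, 0, 1], "angular": [0, 0, 0], "fingers": 1}
  ]
}}

```text
clock: 12.7
tcp_pos: [0.5505, 0.2367, 0.2152]
orientation: [-0.0, 0.13, 0.991, -0.0]
wrist_force: [0.9, 0.7, -0.4]
finger_gap: 0.0002
grip_force: 0.0
```

Request:
{"method": "jog_arm", "body": {
  "moves": [
    {"slide": [0, 0, 1], "angular": [0, 0, 0], "fingers": 1},
    {"slide": [0, 0, 1], "angular": [0, 0, 0], "fingers": 1}
  ]
}}

```text
clock: 12.87
tcp_pos: [0.5505, 0.2366, 0.2142]
orientation: [-0.0, 0.13, 0.991, -0.0]
wrist_force: [-0.3, 0.7, 0.7]
finger_gap: -0.0001
grip_force: 0.0
```

Request:
{"method": "jog_arm", "body": {
  "moves": [
    {"slide": [0, 0, 1], "angular": [0, 0, 0], "fingers": 1},
    {"slide": [0, 0, 1], "angular": [0, 0, 0], "fingers": 1}
  ]
}}

```text
clock: 13.03
tcp_pos: [0.5505, 0.2366, 0.2132]
orientation: [-0.0, 0.13, 0.991, -0.0]
wrist_force: [0.1, 0.1, -0.4]
finger_gap: 0.0001
grip_force: 0.0
```

Request:
{"method": "jog_arm", "body": {
  "moves": [
    {"slide": [0, 0, 1], "angular": [0, 0, 0], "fingers": 1},
    {"slide": [0, 0, 1], "angular": [0, 0, 0], "fingers": 1}
  ]
}}

```text
clock: 13.2
tcp_pos: [0.5505, 0.2366, 0.2122]
orientation: [-0.0, 0.13, 0.991, -0.0]
wrist_force: [0.3, 0.7, -0.0]
finger_gap: 0.0001
grip_force: 0.0
```

Request:
{"method": "jog_arm", "body": {
  "moves": [
    {"slide": [0, 0, 1], "angular": [0, 0, 0], "fingers": 1},
    {"slide": [0, 0, 1], "angular": [0, 0, 0], "fingers": 1}
  ]
}}

```text
clock: 13.37
tcp_pos: [0.5506, 0.2367, 0.2118]
orientation: [0.0, 0.13, 0.991, 0.0]
wrist_force: [-0.3, -0.3, 1.2]
finger_gap: -0.0001
grip_force: 0.6
```

Request:
{"method": "jog_arm", "body": {
  "moves": [
    {"slide": [0, 0, 0.5], "angular": [0, 0, 0], "fingers": 1},
    {"slide": [0, 0, 0.5], "angular": [0, 0, 0], "fingers": 1}
  ]
}}

```text
clock: 13.53
tcp_pos: [0.5506, 0.2367, 0.2116]
orientation: [0.0, 0.13, 0.991, 0.0]
wrist_force: [-1.4, -0.9, 4.7]
finger_gap: -0.0001
grip_force: 2.2
```

Contact with the eye is at TCP z ≈ 0.2118, which doesn't fit tips 11 mm ahead of the TCP: by the pictures the shut tips sit higher. I'll calibrate the tip offset by touching the table (z = 0).

Request:
{"method": "jog_arm", "body": {
  "moves": [
    {"slide": [0, 0, -30], "angular": [0, 0, 0], "fingers": 1},
    {"slide": [0, 0, -70], "angular": [0, 0, 0], "fingers": 1}
  ]
}}

```text
clock: 13.7
tcp_pos: [0.5482, 0.236, 0.2775]
orientation: [-0.004, 0.13, 0.991, -0.002]
wrist_force: [1.2, 0.2, 0.2]
finger_gap: 0.0001
grip_force: 0.0
```

```bash
python3 - <<'E'
from h import *
print(get_state()["wrist_force"]); go((.47,-.28,.10),157)
E
```

```text
[1.21365944 0.18095702 0.24727021]
tcp [0.5482 0.236  0.2775] slide [ -59.3 -517.8  179.4] ang [-0.3 -0.4  8. ]
```

Request:
{"method": "jog_arm", "body": {
  "moves": [
    {"slide": [-5, -40, 0], "angular": [0, 0, 4], "fingers": 1},
    {"slide": [-9, -80, 0], "angular": [0, 0, 8], "fingers": 1},
    {"slide": [-14, -120, 0], "angular": [0, 0, 8], "fingers": 1},
    {"slide": [-18, -160, 0], "angular": [0, 0, 8], "fingers": 1},
    {"slide": [-23, -200, 0], "angular": [0, 0, 8], "fingers": 1},
    {"slide": [-28, -240, 0], "angular": [0, 0, 8], "fingers": 1},
    {"slide": [-32, -280, 0], "angular": [0, 0, 8], "fingers": 1},
    {"slide": [-37, -320, 0], "angular": [0, 0, 8], "fingers": 1},
    {"slide": [-41, -360, 0], "angular": [0, 0, 8], "fingers": 1},
    {"slide": [-46, -400, 0], "angular": [0, 0, 8], "fingers": 1}
  ]
}}

```text
clock: 14.53
tcp_pos: [0.4907, -0.1634, 0.2809]
orientation: [0.0, 0.199, 0.98, -0.0]
wrist_force: [1.0, 0.3, -0.8]
finger_gap: -0.0003
grip_force: 0.0
```

```bash
python3 - <<'E'
from h import *
go((.47,-.28,.035),157)
E
```

```text
tcp [ 0.4907 -0.1634  0.2809] slide [ -26.4 -115.5  245.9] ang [-0.  0.  0.]
```

Request:
{"method": "jog_arm", "body": {
  "moves": [
    {"slide": [-9, -40, 0], "angular": [0, 0, 0], "fingers": 1},
    {"slide": [-18, -80, 0], "angular": [0, 0, 0], "fingers": 1},
    {"slide": [-26, -115, 10], "angular": [0, 0, 0], "fingers": 1},
    {"slide": [-26, -115, 50], "angular": [0, 0, 0], "fingers": 1},
    {"slide": [-26, -115, 90], "angular": [0, 0, 0], "fingers": 1},
    {"slide": [-26, -115, 130], "angular": [0, 0, 0], "fingers": 1},
    {"slide": [-26, -115, 170], "angular": [0, 0, 0], "fingers": 1},
    {"slide": [-26, -115, 210], "angular": [0, 0, 0], "fingers": 1},
    {"slide": [-26, -115, 240], "angular": [0, 0, 0], "fingers": 1},
    {"slide": [-26, -115, 246], "angular": [0, 0, 0], "fingers": 1}
  ]
}}

```text
clock: 15.37
tcp_pos: [0.4667, -0.2747, 0.0293]
orientation: [-0.004, 0.199, 0.98, 0.002]
wrist_force: [-0.1, 0.8, -0.2]
finger_gap: -0.0002
grip_force: 0.0
```

Request:
{"method": "jog_arm", "body": {
  "moves": [
    {"slide": [0, 0, 3], "angular": [0, 0, 0], "fingers": 1},
    {"slide": [0, 0, 6], "angular": [0, 0, 0], "fingers": 1},
    {"slide": [0, 0, 9], "angular": [0, 0, 0], "fingers": 1},
    {"slide": [0, 0, 12], "angular": [0, 0, 0], "fingers": 1},
    {"slide": [0, 0, 14], "angular": [0, 0, 0], "fingers": 1},
    {"slide": [0, 0, 16], "angular": [0, 0, 0], "fingers": 1},
    {"slide": [0, 0, 18], "angular": [0, 0, 0], "fingers": 1}
  ]
}}

```text
clock: 15.95
tcp_pos: [0.471, -0.278, 0.0175]
orientation: [0.001, 0.199, 0.98, -0.0]
wrist_force: [-0.4, 0.3, -0.8]
finger_gap: -0.0001
grip_force: 0.0
```

Request:
{"method": "jog_arm", "body": {
  "moves": [
    {"slide": [0, 0, 2], "angular": [0, 0, 0], "fingers": 1},
    {"slide": [0, 0, 3], "angular": [0, 0, 0], "fingers": 1},
    {"slide": [0, 0, 4], "angular": [0, 0, 0], "fingers": 1}
  ]
}}

```text
clock: 16.2
tcp_pos: [0.4705, -0.2776, 0.0128]
orientation: [-0.0, 0.199, 0.98, -0.0]
wrist_force: [0.6, 1.3, -0.0]
finger_gap: 0.0001
grip_force: 0.0
```

Request:
{"method": "jog_arm", "body": {
  "moves": [
    {"slide": [0, 0, 1], "angular": [0, 0, 0], "fingers": 1},
    {"slide": [0, 0, 2], "angular": [0, 0, 0], "fingers": 1},
    {"slide": [0, 0, 3], "angular": [0, 0, 0], "fingers": 1}
  ]
}}

```text
clock: 16.45
tcp_pos: [0.4706, -0.2777, 0.0098]
orientation: [0.0, 0.199, 0.98, -0.0]
wrist_force: [-0.5, 0.1, -0.2]
finger_gap: -0.0003
grip_force: 0.0
```

Request:
{"method": "jog_arm", "body": {
  "moves": [
    {"slide": [0, 0, 1], "angular": [0, 0, 0], "fingers": 1},
    {"slide": [0, 0, 2], "angular": [0, 0, 0], "fingers": 1}
  ]
}}

```text
clock: 16.62
tcp_pos: [0.4705, -0.2777, 0.0078]
orientation: [0.0, 0.199, 0.98, -0.0]
wrist_force: [0.6, 0.3, 0.3]
finger_gap: -0.0001
grip_force: 0.0
```

Request:
{"method": "jog_arm", "body": {
  "moves": [
    {"slide": [0, 0, 1], "angular": [0, 0, 0], "fingers": 1},
    {"slide": [0, 0, 2], "angular": [0, 0, 0], "fingers": 1}
  ]
}}

```text
clock: 16.78
tcp_pos: [0.4705, -0.2777, 0.0058]
orientation: [0.0, 0.199, 0.98, -0.0]
wrist_force: [0.9, -0.0, 0.1]
finger_gap: 0.0002
grip_force: 0.0
```

Request:
{"method": "jog_arm", "body": {
  "moves": [
    {"slide": [0, 0, 2], "angular": [0, 0, 0], "fingers": 1},
    {"slide": [0, 0, 4], "angular": [0, 0, 0], "fingers": 1},
    {"slide": [0, 0, 6], "angular": [0, 0, 0], "fingers": 1}
  ]
}}

```text
clock: 17.03
tcp_pos: [0.4705, -0.2776, -0.0003]
orientation: [-0.0, 0.199, 0.98, -0.0]
wrist_force: [0.1, -0.3, -0.5]
finger_gap: -0.0001
grip_force: 0.0
```

Request:
{"method": "jog_arm", "body": {
  "moves": [
    {"slide": [0, 0, 2], "angular": [0, 0, 0], "fingers": 1},
    {"slide": [0, 0, 4], "angular": [0, 0, 0], "fingers": 1},
    {"slide": [0, 0, 6], "angular": [0, 0, 0], "fingers": 1}
  ]
}}

```text
clock: 17.28
tcp_pos: [0.4705, -0.2776, -0.0064]
orientation: [-0.0, 0.199, 0.98, -0.0]
wrist_force: [-0.3, 0.5, -0.1]
finger_gap: -0.0002
grip_force: 0.0
```

Request:
{"method": "jog_arm", "body": {
  "moves": [
    {"slide": [0, 0, 1], "angular": [0, 0, 0], "fingers": 1},
    {"slide": [0, 0, 2], "angular": [0, 0, 0], "fingers": 1}
  ]
}}

```text
clock: 17.45
tcp_pos: [0.4705, -0.2776, -0.0083]
orientation: [-0.0, 0.199, 0.98, 0.0]
wrist_force: [-0.2, -0.5, -0.0]
finger_gap: 0.0001
grip_force: 0.0
```

Request:
{"method": "jog_arm", "body": {
  "moves": [
    {"slide": [0, 0, 1], "angular": [0, 0, 0], "fingers": 1},
    {"slide": [0, 0, 2], "angular": [0, 0, 0], "fingers": 1}
  ]
}}

```text
clock: 17.62
tcp_pos: [0.4706, -0.2777, -0.0101]
orientation: [0.0, 0.199, 0.98, -0.0]
wrist_force: [0.4, -0.3, 0.9]
finger_gap: 0.0001
grip_force: 0.0
```

Request:
{"method": "jog_arm", "body": {
  "moves": [
    {"slide": [0, 0, 1], "angular": [0, 0, 0], "fingers": 1},
    {"slide": [0, 0, 1], "angular": [0, 0, 0], "fingers": 1}
  ]
}}

```text
clock: 17.78
tcp_pos: [0.4704, -0.2776, -0.0113]
orientation: [-0.0, 0.199, 0.98, 0.0]
wrist_force: [0.5, -0.2, -1.2]
finger_gap: 0.0002
grip_force: 0.0
```

Request:
{"method": "jog_arm", "body": {
  "moves": [
    {"slide": [0, 0, 1], "angular": [0, 0, 0], "fingers": 1},
    {"slide": [0, 0, 1], "angular": [0, 0, 0], "fingers": 1}
  ]
}}

```text
clock: 17.95
tcp_pos: [0.4705, -0.2776, -0.0122]
orientation: [-0.0, 0.199, 0.98, -0.0]
wrist_force: [-0.5, -0.4, -0.8]
finger_gap: 0.0
grip_force: 0.0
```

Request:
{"method": "jog_arm", "body": {
  "moves": [
    {"slide": [0, 0, 2], "angular": [0, 0, 0], "fingers": 1},
    {"slide": [0, 0, 3], "angular": [0, 0, 0], "fingers": 1}
  ]
}}

```text
clock: 18.12
tcp_pos: [0.4705, -0.2777, -0.0152]
orientation: [0.0, 0.199, 0.98, -0.0]
wrist_force: [0.2, -0.6, -0.0]
finger_gap: 0.0
grip_force: 0.0
```

Request:
{"method": "jog_arm", "body": {
  "moves": [
    {"slide": [0, 0, 1], "angular": [0, 0, 0], "fingers": 1},
    {"slide": [0, 0, 2], "angular": [0, 0, 0], "fingers": 1}
  ]
}}

```text
clock: 18.28
tcp_pos: [0.4705, -0.2776, -0.0173]
orientation: [-0.0, 0.199, 0.98, -0.0]
wrist_force: [-0.6, -0.1, 0.1]
finger_gap: 0.0002
grip_force: 0.0
```

Request:
{"method": "jog_arm", "body": {
  "moves": [
    {"slide": [0, 0, 1], "angular": [0, 0, 0], "fingers": 1},
    {"slide": [0, 0, 2], "angular": [0, 0, 0], "fingers": 1}
  ]
}}

```text
clock: 18.45
tcp_pos: [0.4705, -0.2776, -0.0192]
orientation: [-0.0, 0.199, 0.98, -0.0]
wrist_force: [-0.5, 0.2, 0.4]
finger_gap: -0.0002
grip_force: 0.0
```

Request:
{"method": "jog_arm", "body": {
  "moves": [
    {"slide": [0, 0, 1], "angular": [0, 0, 0], "fingers": 1},
    {"slide": [0, 0, 2], "angular": [0, 0, 0], "fingers": 1}
  ]
}}

```text
clock: 18.62
tcp_pos: [0.4705, -0.2776, -0.0212]
orientation: [0.0, 0.199, 0.98, -0.0]
wrist_force: [0.2, -0.1, -0.9]
finger_gap: 0.0001
grip_force: 0.0
```

Request:
{"method": "jog_arm", "body": {
  "moves": [
    {"slide": [0, 0, 1], "angular": [0, 0, 0], "fingers": 1},
    {"slide": [0, 0, 2], "angular": [0, 0, 0], "fingers": 1}
  ]
}}

```text
clock: 18.78
tcp_pos: [0.4705, -0.2777, -0.0232]
orientation: [0.0, 0.199, 0.98, -0.0]
wrist_force: [-0.6, 0.1, 0.6]
finger_gap: 0.0
grip_force: 0.0
```

Request:
{"method": "jog_arm", "body": {
  "moves": [
    {"slide": [0, 0, 1], "angular": [0, 0, 0], "fingers": 1},
    {"slide": [0, 0, 2], "angular": [0, 0, 0], "fingers": 1}
  ]
}}

```text
clock: 18.95
tcp_pos: [0.4705, -0.2776, -0.0252]
orientation: [0.0, 0.199, 0.98, -0.0]
wrist_force: [-0.8, 0.8, -0.2]
finger_gap: 0.0
grip_force: 0.0
```

Request:
{"method": "jog_arm", "body": {
  "moves": [
    {"slide": [0, 0, 1], "angular": [0, 0, 0], "fingers": 1},
    {"slide": [0, 0, 2], "angular": [0, 0, 0], "fingers": 1}
  ]
}}

```text
clock: 19.12
tcp_pos: [0.4705, -0.2776, -0.0272]
orientation: [0.0, 0.199, 0.98, -0.0]
wrist_force: [-0.0, -0.6, -0.2]
finger_gap: 0.0003
grip_force: 0.0
```

Request:
{"method": "jog_arm", "body": {
  "moves": [
    {"slide": [0, 0, 1], "angular": [0, 0, 0], "fingers": 1},
    {"slide": [0, 0, 1], "angular": [0, 0, 0], "fingers": 1}
  ]
}}

```text
clock: 19.28
tcp_pos: [0.4704, -0.2775, -0.0283]
orientation: [-0.0, 0.199, 0.98, 0.0]
wrist_force: [-0.8, -0.1, 0.1]
finger_gap: 0.0001
grip_force: 0.0
```

Request:
{"method": "jog_arm", "body": {
  "moves": [
    {"slide": [0, 0, 1], "angular": [0, 0, 0], "fingers": 1},
    {"slide": [0, 0, 1], "angular": [0, 0, 0], "fingers": 1}
  ]
}}

```text
clock: 19.45
tcp_pos: [0.4706, -0.2777, -0.0288]
orientation: [0.0, 0.199, 0.98, -0.0]
wrist_force: [-1.1, 0.8, 2.8]
finger_gap: -0.0002
grip_force: 1.5
```

Request:
{"method": "jog_arm", "body": {
  "moves": [
    {"slide": [0, 0, 1], "angular": [0, 0, 0], "fingers": 1},
    {"slide": [0, 0, 1], "angular": [0, 0, 0], "fingers": 1}
  ]
}}

```text
clock: 19.62
tcp_pos: [0.4706, -0.2777, -0.0288]
orientation: [0.0, 0.199, 0.98, -0.0]
wrist_force: [-3.1, 2.5, 11.4]
finger_gap: 0.0002
grip_force: 5.5
```

Table contact at TCP z = -0.0287, so the shut tips are 28.7 mm above the reported TCP. Bar top is 0.2405 and bar centre 0.2375, which agrees with triangulation. For the grasp the reported TCP goes to z ≈ 0.088.

```bash
python3 - <<'E'
from h import *
go((.5135,-.1575,.16),157)
E
```

```text
tcp [ 0.4706 -0.2777 -0.0288] slide [   7.4  127.3 -188.9] ang [-0.  0.  0.]
```

Request:
{"method": "jog_arm", "body": {
  "moves": [
    {"slide": [0, 0, -40], "angular": [0, 0, 0], "fingers": 0},
    {"slide": [0, 0, -80], "angular": [0, 0, 0], "fingers": 0},
    {"slide": [0, 0, -120], "angular": [0, 0, 0], "fingers": 0},
    {"slide": [0, 0, -160], "angular": [0, 0, 0], "fingers": 0},
    {"slide": [0, 10, -200], "angular": [0, 0, 0], "fingers": 0},
    {"slide": [3, 50, -205], "angular": [0, 0, 0], "fingers": 0},
    {"slide": [6, 90, -205], "angular": [0, 0, 0], "fingers": 0},
    {"slide": [7, 127, -200], "angular": [0, 0, 0], "fingers": 0},
    {"slide": [7, 127, -190], "angular": [0, 0, 0], "fingers": 0},
    {"slide": [7, 127, -190], "angular": [0, 0, 0], "fingers": 0}
  ]
}}

```text
clock: 20.45
tcp_pos: [0.5132, -0.1558, 0.1583]
orientation: [-0.001, 0.197, 0.98, 0.0]
wrist_force: [-0.3, -0.4, -0.1]
finger_gap: 0.0853
grip_force: 0.0
```

```bash
python3 - <<'E'
from h import *
np.set_printoptions(precision=4,suppress=True)
p=shot("wrist")
for t,z in(("lug",.136),("gate_mid",.128),("seat",.1577),("torch",.008),("dock",0)):
    for a in tip_of(t,p)[:2]: print(t,np.round(a["point"],1),round(a["p"],2),at_z(p,a["point"],z))
hsv=cv2.cvtColor(p["color"],cv2.COLOR_RGB2HSV)
m=((hsv[...,0]>5)&(hsv[...,0]<20)&(hsv[...,1]>170)&(hsv[...,2]>80)).astype(np.uint8)
n,l,st,ce=cv2.connectedComponentsWithStats(m); i=1+np.argmax(st[1:,4]); print(st[i],ce[i])
for r in range(st[i,1],st[i,1]+st[i,3],4):
    c=np.nonzero(l[r]==i)[0]; print(r,c.min(),c.max(),end="; ")
print(T_tool()[:3,3])
E
```

```text
lug [320.2 216.9] 0.79 [ 0.5116 -0.1559  0.136 ]
lug [454.3 255.5] 0.38 [ 0.5805 -0.0732  0.136 ]
gate_mid [318.9 277.3] 0.44 [ 0.5626 -0.1785  0.128 ]
seat [317.2 279.5] 0.93 [ 0.5463 -0.1727  0.1577]
torch [316.4 210.8] 0.61 [ 0.5469 -0.1762  0.008 ]
dock [318.3 206.9] 0.86 [ 0.5456 -0.1732 -0.    ]
dock [364.2 289.2] 0.78 [ 0.6786 -0.1617  0.    ]
[313 228  14  21 104] [320.0096 236.2692]
228 314 324; 232 313 325; 236 317 323; 240 317 322; 244 319 325; 248 323 323; [ 0.5136 -0.1593  0.1601]
```

```bash
python3 - <<'E'
from h import *
go((.5125,-.157,.089),156)
E
```

```text
tcp [ 0.5136 -0.1593  0.1601] slide [ 1.9  1.7 71.1] ang [-0.   0.   0.9]
```

Request:
{"method": "jog_arm", "body": {
  "moves": [
    {"slide": [2, 2, 20], "angular": [0, 0, 1], "fingers": 0},
    {"slide": [2, 2, 40], "angular": [0, 0, 1], "fingers": 0},
    {"slide": [2, 2, 58], "angular": [0, 0, 1], "fingers": 0},
    {"slide": [2, 2, 68], "angular": [0, 0, 1], "fingers": 0},
    {"slide": [2, 2, 71], "angular": [0, 0, 1], "fingers": 0},
    {"slide": [2, 2, 71], "angular": [0, 0, 1], "fingers": 0}
  ]
}}

```text
clock: 21.25
tcp_pos: [0.5121, -0.1558, 0.0884]
orientation: [-0.001, 0.208, 0.978, 0.0]
wrist_force: [-0.4, -0.5, -0.6]
finger_gap: 0.0855
grip_force: 0.0
```

```bash
python3 - <<'E'
from h import *
p=shot("wrist"); save(p,"pre.png",None,1.25); print(get_state()["wrist_force"],get_state()["tcp_pos"])
E
```

```text
[ 0.92160967 -0.00159334  0.3043154 ] [ 0.51275542 -0.15594742  0.08928591]
```

View pics/pre.png

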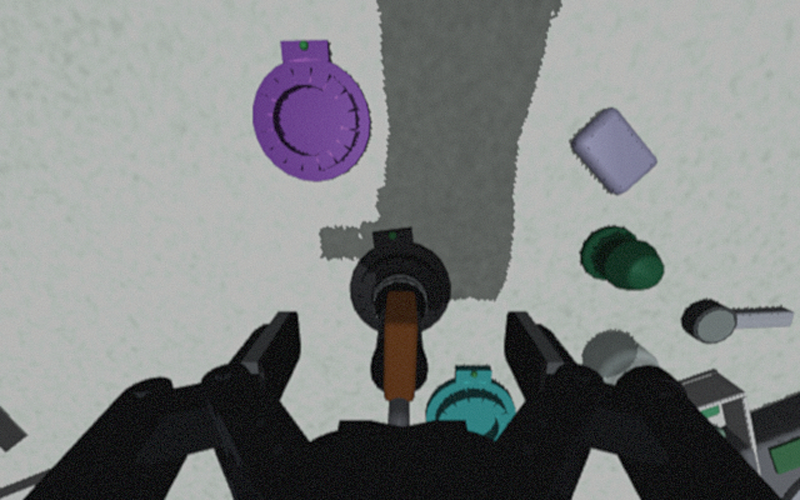

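The lug sits centred between the open pads (column 400, pads at 298 and 507). Closing the gripper.

Request:
{"method": "jog_arm", "body": {
  "moves": [
    {"slide": [0, 0, 0], "angular": [0, 0, 0], "fingers": 0.5},
    {"slide": [0, 0, 0], "angular": [0, 0, 0], "fingers": 0.8},
    {"slide": [0, 0, 0], "angular": [0, 0, 0], "fingers": 1},
    {"slide": [0, 0, 0], "angular": [0, 0, 0], "fingers": 1},
    {"slide": [0, 0, 0], "angular": [0, 0, 0], "fingers": 1},
    {"slide": [0, 0, 0], "angular": [0, 0, 0], "fingers": 1},
    {"slide": [0, 0, 0], "angular": [0, 0, 0], "fingers": 1}
  ],
  "squeeze": 60
}}

```text
clock: 21.88
tcp_pos: [0.5129, -0.1556, 0.0892]
orientation: [0.0, 0.208, 0.978, -0.0]
wrist_force: [-0.2, 0.1, 1.1]
finger_gap: 0.0112
grip_force: 60.0
```

```bash
python3 - <<'E'
from h import *
s=get_state();print(s["finger_gap"],s["grip_force"],s["wrist_force"],s["tcp_pos"])
E
```

```text
0.011216965628758074 60.03057539463043 [-0.20251532  0.09384446  1.07990912] [ 0.51285833 -0.15557694  0.08921117]
```

Request:
{"method": "jog_arm", "body": {
  "moves": [
    {"slide": [0, 0, -10], "angular": [0, 0, 0], "fingers": 1},
    {"slide": [0, 0, -30], "angular": [0, 0, 0], "fingers": 1},
    {"slide": [0, 0, -55], "angular": [0, 0, 0], "fingers": 1},
    {"slide": [0, 0, -85], "angular": [0, 0, 0], "fingers": 1},
    {"slide": [0, 0, -105], "angular": [0, 0, 0], "fingers": 1},
    {"slide": [0, 0, -105], "angular": [0, 0, 0], "fingers": 1}
  ]
}}

```text
clock: 22.38
tcp_pos: [0.5149, -0.1563, 0.1992]
orientation: [0.004, 0.208, 0.978, -0.001]
wrist_force: [1.8, -0.3, -0.8]
finger_gap: 0.0117
grip_force: 59.7
```

```bash
python3 - <<'E'
from h import *
s=get_state();print(s["finger_gap"],s["grip_force"],s["wrist_force"],s["ft_torque"])
go((.45,.266,.1947),164)
E
```

```text
0.011666051488499092 59.742634892463684 [ 1.83511009 -0.27152155 -0.76516282] [ 0.0249097   0.0046165  -0.04931634]
tcp [ 0.5149 -0.1563  0.1992] slide [231.  359.5   2.6] ang [-0.   0.4 -8. ]
```

Request:
{"method": "jog_arm", "body": {
  "moves": [
    {"slide": [12, 15, 0], "angular": [0, 0, -1], "fingers": 1},
    {"slide": [33, 41, 0], "angular": [0, 0, -2], "fingers": 1},
    {"slide": [56, 72, 0], "angular": [0, 0, -3], "fingers": 1},
    {"slide": [80, 105, 0], "angular": [0, 0, -4], "fingers": 1},
    {"slide": [104, 138, 0], "angular": [0, 0, -5], "fingers": 1},
    {"slide": [128, 171, 0], "angular": [0, 0, -6], "fingers": 1},
    {"slide": [152, 205, 0], "angular": [0, 0, -7], "fingers": 1},
    {"slide": [176, 239, 0], "angular": [0, 0, -8], "fingers": 1},
    {"slide": [198, 273, 0], "angular": [0, 0, -8], "fingers": 1},
    {"slide": [210, 300, 0], "angular": [0, 0, -8], "fingers": 1}
  ]
}}

```text
clock: 23.22
tcp_pos: [0.4403, 0.2068, 0.1935]
orientation: [-0.001, 0.138, 0.99, 0.0]
wrist_force: [1.2, -0.8, -1.1]
finger_gap: 0.011
grip_force: 59.6
```

```bash
python3 - <<'E'
from h import *
s=get_state();print(s["finger_gap"],s["grip_force"],s["wrist_force"])
go((.45,.266,.1947),164)
E
```

```text
0.011025721379217226 59.600892663002014 [ 1.15679281 -0.81128984 -1.12479337]
tcp [0.4403 0.2068 0.1935] slide [ 6.8 59.6 -1.2] ang [-0.  -0.1  0.1]
```

Request:
{"method": "jog_arm", "body": {
  "moves": [
    {"slide": [5, 20, 0], "angular": [0, 0, 0], "fingers": 1},
    {"slide": [7, 42, 0], "angular": [0, 0, 0], "fingers": 1},
    {"slide": [7, 56, -1], "angular": [0, 0, 0], "fingers": 1},
    {"slide": [7, 60, -1], "angular": [0, 0, 0], "fingers": 1},
    {"slide": [7, 60, -1], "angular": [0, 0, 0], "fingers": 1},
    {"slide": [7, 60, -1], "angular": [0, 0, 0], "fingers": 1}
  ]
}}

```text
clock: 23.72
tcp_pos: [0.4519, 0.2632, 0.1943]
orientation: [-0.001, 0.139, 0.99, -0.001]
wrist_force: [-0.2, -0.3, -1.4]
finger_gap: 0.0114
grip_force: 59.6
```

```bash
python3 - <<'E'
from h import *
np.set_printoptions(precision=4,suppress=True)
w=shot("wrist");s=shot("scene");t=shot("top")
D={}
for n,p in(("w",w),("s",s),("t",t)):
    for k in("lug","gate_mid","seat","eye_mid","torch"):
        a=tip_of(k,p)[:1]
        if a: D[n,k]=(p,a[0]["point"]); print(n,k,np.round(a[0]["point"],1),round(a[0]["p"],2))
for k in("lug","gate_mid","seat","eye_mid"):
    c=[D[n,k] for n in "wst" if (n,k) in D]
    if len(c)>1: print(k,tri([ray(*q) for q in c]))
    z={"lug":.2415,"gate_mid":.2335,"seat":.263,"eye_mid":.2375}[k]
    for q in c: print("   ",at_z(*q,z))
go((.45,.266,.1947),164); print(get_state()["wrist_force"])
E
```

```text
w lug [322.1 266.3] 0.74
w torch [321.2 230.9] 0.94
s lug [374.4 100. ] 0.96
s gate_mid [386.5 112.5] 0.55
s seat [382.  101.2] 0.66
s eye_mid [400.  122.6] 0.88
s torch [376.8 144.9] 0.76
t lug [158.5 240.1] 0.75
t gate_mid [170.6 199.3] 0.77
t seat [162.3 216.5] 0.58
t eye_mid [178.2 178.6] 0.9
t torch [191.4 219. ] 0.62
lug [0.4533 0.2658 0.2364]
    [0.4505 0.264  0.2415]
    [0.4618 0.2624 0.2415]
    [0.4483 0.2639 0.2415]
gate_mid [0.5121 0.2435 0.2425]
    [0.5059 0.2511 0.2335]
    [0.5148 0.2483 0.2335]
seat [0.4861 0.2545 0.2547]
    [0.4917 0.2462 0.263 ]
    [0.4846 0.2506 0.263 ]
eye_mid [0.5502 0.2372 0.2354]
    [0.5523 0.2369 0.2375]
    [0.5483 0.2351 0.2375]
tcp [0.4525 0.2638 0.1948] slide [3.1 1.4 0.1] ang [-0.  0.  0.]
[-0.0454  0.1901 -2.4014]
```

Request:
{"method": "jog_arm", "body": {
  "moves": [
    {"slide": [-15, 0, 0], "angular": [0, 0, 0], "fingers": 1},
    {"slide": [-30, 0, 0], "angular": [0, 0, 0], "fingers": 1},
    {"slide": [-37, 0, 0], "angular": [0, 0, 0], "fingers": 1},
    {"slide": [-38, 0, 0], "angular": [0, 0, 0], "fingers": 1},
    {"slide": [-38, 0, 0], "angular": [0, 0, 0], "fingers": 1}
  ]
}}

```text
clock: 25.03
tcp_pos: [0.489, 0.2531, 0.1946]
orientation: [-0.0, 0.139, 0.99, -0.0]
wrist_force: [-0.1, -1.3, -1.6]
finger_gap: 0.0108
grip_force: 59.6
```

Request:
{"method": "jog_arm", "body": {
  "moves": [
    {"slide": [-2, 0, 0], "angular": [0, 0, 0], "fingers": 1},
    {"slide": [-3, 0, 0], "angular": [0, 0, 0], "fingers": 1},
    {"slide": [-4, 0, 0], "angular": [0, 0, 0], "fingers": 1}
  ]
}}

```text
clock: 25.28
tcp_pos: [0.4914, 0.2524, 0.1947]
orientation: [-0.001, 0.139, 0.99, -0.0]
wrist_force: [-4.4, 1.6, -2.3]
finger_gap: 0.0109
grip_force: 59.6
```

Request:
{"method": "jog_arm", "body": {
  "moves": [
    {"slide": [-1, 0, 0], "angular": [0, 0, 0], "fingers": 1},
    {"slide": [-2, 0, 0], "angular": [0, 0, 0], "fingers": 1}
  ]
}}

```text
clock: 25.45
tcp_pos: [0.4936, 0.2517, 0.1945]
orientation: [-0.001, 0.139, 0.99, -0.0]
wrist_force: [-4.1, 1.4, -1.9]
finger_gap: 0.011
grip_force: 59.6
```

Request:
{"method": "jog_arm", "body": {
  "moves": [
    {"slide": [-1.5, 0, 0], "angular": [0, 0, 0], "fingers": 1},
    {"slide": [-3, 0, 0], "angular": [0, 0, 0], "fingers": 1}
  ]
}}

```text
clock: 25.62
tcp_pos: [0.497, 0.2508, 0.1946]
orientation: [-0.001, 0.139, 0.99, -0.0]
wrist_force: [-5.2, 0.9, -1.3]
finger_gap: 0.0114
grip_force: 59.7
```

Request:
{"method": "jog_arm", "body": {
  "moves": [
    {"slide": [-1.5, 0, 0], "angular": [0, 0, 0], "fingers": 1},
    {"slide": [-3, 0, 0], "angular": [0, 0, 0], "fingers": 1}
  ]
}}

```text
clock: 25.78
tcp_pos: [0.4999, 0.2501, 0.1947]
orientation: [-0.001, 0.139, 0.99, 0.0]
wrist_force: [-5.7, 2.1, -1.2]
finger_gap: 0.0113
grip_force: 59.6
```

Request:
{"method": "jog_arm", "body": {
  "moves": [
    {"slide": [-1.5, 0, 0], "angular": [0, 0, 0], "fingers": 1},
    {"slide": [-3, 0, 0], "angular": [0, 0, 0], "fingers": 1},
    {"slide": [-4.5, 0, 0], "angular": [0, 0, 0], "fingers": 1}
  ]
}}

```text
clock: 26.03
tcp_pos: [0.5039, 0.2489, 0.1944]
orientation: [-0.001, 0.139, 0.99, -0.0]
wrist_force: [-5.7, 1.4, -2.8]
finger_gap: 0.0112
grip_force: 59.6
```

Request:
{"method": "jog_arm", "body": {
  "moves": [
    {"slide": [-1.5, 0, 0], "angular": [0, 0, 0], "fingers": 1},
    {"slide": [-3, 0, 0], "angular": [0, 0, 0], "fingers": 1},
    {"slide": [-4.5, 0, 0], "angular": [0, 0, 0], "fingers": 1}
  ]
}}

```text
clock: 26.28
tcp_pos: [0.5081, 0.2476, 0.1941]
orientation: [-0.001, 0.139, 0.99, -0.0]
wrist_force: [-5.4, 1.0, -3.2]
finger_gap: 0.0116
grip_force: 59.4
```

Request:
{"method": "jog_arm", "body": {
  "moves": [
    {"slide": [-1.5, 0, 0], "angular": [0, 0, 0], "fingers": 1},
    {"slide": [-3, 0, 0], "angular": [0, 0, 0], "fingers": 1},
    {"slide": [-3.5, 0, 0], "angular": [0, 0, 0], "fingers": 1}
  ]
}}

```text
clock: 26.53
tcp_pos: [0.512, 0.2463, 0.1939]
orientation: [-0.001, 0.139, 0.99, -0.0]
wrist_force: [-3.1, 1.9, -4.8]
finger_gap: 0.0112
grip_force: 59.1
```

Request:
{"method": "jog_arm", "body": {
  "moves": [
    {"slide": [-1.5, 0, 1], "angular": [0, 0, 0], "fingers": 1},
    {"slide": [-1.5, 0, 2.5], "angular": [0, 0, 0], "fingers": 1},
    {"slide": [-1.5, 0, 4], "angular": [0, 0, 0], "fingers": 1}
  ]
}}

```text
clock: 26.78
tcp_pos: [0.5152, 0.2458, 0.1907]
orientation: [0.001, 0.139, 0.99, -0.0]
wrist_force: [0.7, 0.1, -1.7]
finger_gap: 0.0117
grip_force: 59.6
```

Request:
{"method": "jog_arm", "body": {
  "moves": [
    {"slide": [0, 0, 1.5], "angular": [0, 0, 0], "fingers": 1},
    {"slide": [0, 0, 3], "angular": [0, 0, 0], "fingers": 1},
    {"slide": [0, 0, 4], "angular": [0, 0, 0], "fingers": 1}
  ]
}}

```text
clock: 27.03
tcp_pos: [0.515, 0.2461, 0.1875]
orientation: [0.001, 0.139, 0.99, 0.0]
wrist_force: [0.9, -0.4, -0.9]
finger_gap: 0.0116
grip_force: 59.6
```

Request:
{"method": "jog_arm", "body": {
  "moves": [
    {"slide": [0, 0, 2], "angular": [0, 0, 0], "fingers": 1},
    {"slide": [0, 0, 4], "angular": [0, 0, 0], "fingers": 1},
    {"slide": [0, 0, 6], "angular": [0, 0, 0], "fingers": 1},
    {"slide": [0, 0, 7], "angular": [0, 0, 0], "fingers": 1}
  ]
}}

```text
clock: 27.37
tcp_pos: [0.514, 0.246, 0.1796]
orientation: [-0.0, 0.139, 0.99, -0.0]
wrist_force: [-0.6, 0.4, -1.3]
finger_gap: 0.011
grip_force: 59.6
```

Request:
{"method": "jog_arm", "body": {
  "moves": [
    {"slide": [0, 0, 1.5], "angular": [0, 0, 0], "fingers": 1},
    {"slide": [0, 0, 3], "angular": [0, 0, 0], "fingers": 1},
    {"slide": [0, 0, 4], "angular": [0, 0, 0], "fingers": 1}
  ]
}}

```text
clock: 27.62
tcp_pos: [0.514, 0.246, 0.1756]
orientation: [-0.0, 0.139, 0.99, -0.0]
wrist_force: [0.3, 0.0, -1.1]
finger_gap: 0.0113
grip_force: 59.6
```

Request:
{"method": "jog_arm", "body": {
  "moves": [
    {"slide": [0, 0, 1], "angular": [0, 0, 0], "fingers": 1},
    {"slide": [0, 0, 2], "angular": [0, 0, 0], "fingers": 1},
    {"slide": [0, 0, 2], "angular": [0, 0, 0], "fingers": 1}
  ]
}}

```text
clock: 27.87
tcp_pos: [0.514, 0.2461, 0.1736]
orientation: [-0.0, 0.139, 0.99, -0.0]
wrist_force: [-0.2, -0.6, -1.6]
finger_gap: 0.011
grip_force: 59.6
```

Request:
{"method": "jog_arm", "body": {
  "moves": [
    {"slide": [0, 0, 1], "angular": [0, 0, 0], "fingers": 1},
    {"slide": [0, 0, 2], "angular": [0, 0, 0], "fingers": 1},
    {"slide": [0, 0, 2], "angular": [0, 0, 0], "fingers": 1}
  ]
}}

```text
clock: 28.12
tcp_pos: [0.5139, 0.2461, 0.1717]
orientation: [-0.0, 0.139, 0.99, -0.0]
wrist_force: [0.0, 0.2, -0.8]
finger_gap: 0.0111
grip_force: 59.6
```

Request:
{"method": "jog_arm", "body": {
  "moves": [
    {"slide": [0, 0, 1], "angular": [0, 0, 0], "fingers": 1},
    {"slide": [0, 0, 1], "angular": [0, 0, 0], "fingers": 1}
  ]
}}

```text
clock: 28.28
tcp_pos: [0.514, 0.2461, 0.1707]
orientation: [-0.0, 0.139, 0.99, -0.0]
wrist_force: [0.8, 0.7, -2.0]
finger_gap: 0.0111
grip_force: 59.6
```

Request:
{"method": "jog_arm", "body": {
  "moves": [
    {"slide": [0, 0, 1], "angular": [0, 0, 0], "fingers": 1},
    {"slide": [0, 0, 1], "angular": [0, 0, 0], "fingers": 1}
  ]
}}

```text
clock: 28.45
tcp_pos: [0.5142, 0.2461, 0.1701]
orientation: [0.0, 0.139, 0.99, 0.0]
wrist_force: [-0.5, -0.7, 1.3]
finger_gap: 0.011
grip_force: 60.1
```

Request:
{"method": "jog_arm", "body": {
  "moves": [
    {"slide": [0, 0, 0.2], "angular": [0, 0, 0], "fingers": 1},
    {"slide": [0, 0, 0.2], "angular": [0, 0, 0], "fingers": 1},
    {"slide": [0, 0, 0.2], "angular": [0, 0, 0], "fingers": 1}
  ]
}}

```text
clock: 28.7
tcp_pos: [0.5142, 0.2461, 0.17]
orientation: [0.0, 0.139, 0.99, 0.0]
wrist_force: [-1.6, -0.2, 0.2]
finger_gap: 0.0113
grip_force: 60.1
```

```bash
python3 - <<'E'
from h import *
np.set_printoptions(precision=4,suppress=True)
s=shot("scene");t=shot("top")
for k in("lug","gate_mid","seat","eye_mid"):
    a,b=tip_of(k,s)[:1],tip_of(k,t)[:1]
    print(k,[x[0]["point"] for x in(a,b) if x],tri([ray(s,a[0]["point"]),ray(t,b[0]["point"])]) if a and b else "")
print(get_state()["wrist_force"],get_state()["ft_torque"],get_state()["tcp_pos"])
E
```

```text
lug [[389.2, 121.0], [173.2, 201.2]] [0.515  0.2528 0.2104]
gate_mid [[402.7, 133.1], [187.0, 168.4]] [0.5686 0.2264 0.2214]
seat [[397.9, 124.4], [179.4, 181.4]] [0.5463 0.2373 0.2278]
eye_mid [[396.3, 121.5], [177.7, 180.4]] [0.5444 0.2349 0.2382]
[-0.5837 -0.5668  3.9419] [-0.0524  0.0066  0.0197] [0.5142 0.2461 0.1698]
```

Request:
{"method": "jog_arm", "body": {
  "moves": [
    {"slide": [0, 0, 0], "angular": [0, 0, 0], "fingers": 0.8},
    {"slide": [0, 0, 0], "angular": [0, 0, 0], "fingers": 0.6},
    {"slide": [0, 0, 0], "angular": [0, 0, 0], "fingers": 0.4},
    {"slide": [0, 0, 0], "angular": [0, 0, 0], "fingers": 0.2},
    {"slide": [0, 0, 0], "angular": [0, 0, 0], "fingers": 0},
    {"slide": [0, 0, 0], "angular": [0, 0, 0], "fingers": 0},
    {"slide": [0, 0, 0], "angular": [0, 0, 0], "fingers": 0}
  ],
  "squeeze": 20
}}

```text
clock: 29.78
tcp_pos: [0.514, 0.2461, 0.1696]
orientation: [-0.0, 0.139, 0.99, -0.0]
wrist_force: [-0.1, -0.7, 0.5]
finger_gap: 0.085
grip_force: 0.0
```

```bash
python3 - <<'E'
from h import *
np.set_printoptions(precision=4,suppress=True)
s=shot("scene");t=shot("top")
for k in("lug","seat","eye_mid"):
    a,b=tip_of(k,s)[:1],tip_of(k,t)[:1]
    print(k,[x[0]["point"] for x in(a,b) if x],tri([ray(s,a[0]["point"]),ray(t,b[0]["point"])]) if a and b else "")
print(get_state()["wrist_force"],get_state()["finger_gap"])
E
```

```text
lug [[388.0, 123.0], [179.0, 201.6]] [0.5154 0.2443 0.2095]
seat [[398.9, 121.8], [176.8, 181.2]] [0.546  0.2398 0.2338]
eye_mid [[398.0, 118.7], [175.4, 179.0]] [0.546  0.2364 0.2463]
[-0.3444 -0.3118  0.509 ] 0.08534940945946105
```

Request:
{"method": "jog_arm", "body": {
  "moves": [
    {"slide": [0, 0, -15], "angular": [0, 0, 0], "fingers": 0},
    {"slide": [0, 0, -35], "angular": [0, 0, 0], "fingers": 0},
    {"slide": [0, 0, -65], "angular": [0, 0, 0], "fingers": 0},
    {"slide": [20, 0, -95], "angular": [0, 0, 0], "fingers": 0},
    {"slide": [50, 0, -120], "angular": [0, 0, 0], "fingers": 0},
    {"slide": [80, 0, -120], "angular": [0, 0, 0], "fingers": 0},
    {"slide": [80, 0, -120], "angular": [0, 0, 0], "fingers": 0},
    {"slide": [80, 0, -120], "angular": [0, 0, 0], "fingers": 0},
    {"slide": [80, 0, -120], "angular": [0, 0, 0], "fingers": 0},
    {"slide": [80, 0, -120], "angular": [0, 0, 0], "fingers": 0}
  ]
}}

```text
clock: 31.02
tcp_pos: [0.4377, 0.2679, 0.2889]
orientation: [-0.0, 0.139, 0.99, -0.0]
wrist_force: [0.3, 0.4, -0.1]
finger_gap: 0.0854
grip_force: 0.0
```

Request:
{"method": "jog_arm", "body": {
  "moves": [
    {"slide": [0, 0, 0], "angular": [0, 0, 0], "fingers": 0},
    {"slide": [0, 0, 0], "angular": [0, 0, 0], "fingers": 0},
    {"slide": [0, 0, 0], "angular": [0, 0, 0], "fingers": 0},
    {"slide": [0, 0, 0], "angular": [0, 0, 0], "fingers": 0},
    {"slide": [0, 0, 0], "angular": [0, 0, 0], "fingers": 0},
    {"slide": [0, 0, 0], "angular": [0, 0, 0], "fingers": 0},
    {"slide": [0, 0, 0], "angular": [0, 0, 0], "fingers": 0},
    {"slide": [0, 0, 0], "angular": [0, 0, 0], "fingers": 0},
    {"slide": [0, 0, 0], "angular": [0, 0, 0], "fingers": 0},
    {"slide": [0, 0, 0], "angular": [0, 0, 0], "fingers": 0}
  ]
}}

```text
clock: 31.85
tcp_pos: [0.4371, 0.2681, 0.2897]
orientation: [0.0, 0.139, 0.99, -0.0]
wrist_force: [-0.2, 0.0, -0.2]
finger_gap: 0.0855
grip_force: 0.0
```

```bash
python3 - <<'E'
from h import *
np.set_printoptions(precision=4,suppress=True)
for i in range(2):
    s=shot("scene");t=shot("top")
    for k in("lug","seat","torch"):
        a,b=tip_of(k,s)[:1],tip_of(k,t)[:1]
        print(k,[np.round(x[0]["point"],1) for x in(a,b) if x],tri([ray(s,a[0]["point"]),ray(t,b[0]["point"])]) if a and b else "")
E
```

```text
lug [array([390.4, 118. ]), array([178.1, 203. ])] [0.5148 0.2442 0.2238]
seat [array([399.5, 121.7]), array([175.6, 178.4])] [0.549  0.2399 0.2364]
torch [array([392.1, 168.8]), array([201.6, 188.7])] [0.5543 0.2426 0.0722]
lug [array([388.2, 121.7]), array([180. , 202.2])] [0.5149 0.242  0.2145]
seat [array([178.6, 178.3])] 
torch [array([393.3, 167.7]), array([203.9, 188.9])] [0.5554 0.2383 0.0801]
```

```bash
python3 -c "
from workcell import *
print(hand_in())"
```

```text
the job is handed in; nothing more can be done
None
```

The torch hangs near-upright on the red eye's front bar, with the gate apparently snapped shut (inferred from the force reading, not seen), and the arm is clear. The job is handed in, but `hand_in()` returned no verdict.

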